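# Clear down the stirring bench after a sampling run

## Task

Clear down this lab bench after the sampling run: pull every used sample tube out of the rack and push it through the sprung flap of the waste bin, leaving the flap shut behind them, and stand the measuring cylinder that lies on the bench upright on the black drying mat, foot down, so that it stays there without wobbling. Leave everything else on the bench where it is.

Things in the scene. Friction and masses are not known exactly. Their poses are not given: they have to be found in the camera images.
- bin: Bench waste bin, white with a grey lid, fixed, 210 mm (x) by 240 mm (y), 190 mm high, hollow, floor 5 mm thick. Origin: centre of its underside; x points across the lid from the flap's free edge to its hinge, y along the hinge, z up. Lid opening 110 mm (x from -50 to +60 mm) by 170 mm (y from -85 to +85 mm), filled by the flap; the bin is wider inside than the opening.
- bin_mouth (a point): Centre of the bin's lid opening, in the plane of the lid's top, 190 mm above the bench; same axes as the bin.
- flap (a joint): White flap filling the lid's opening, hinged along the edge at the bin's x = +60 mm; its free edge, 107 mm from the hinge, swings down into the bin. Angle in rad: 0 closed, level with the lid; 1.4 wide open. A spring shuts it: about 1.5 N on its middle starts to open it, 2 to 4 N opens it wide; it presses on whatever holds it open. A tube's weight on its middle does not open it.
- rack: Aluminium tube rack, fixed, 124 mm (x) by 170 mm (y), 70 mm high. Origin: centre of its underside, y along the rows, z up. Two rows, at x = -35 and +35 mm, of three square places 33 mm wide, at y = -50, 0 and +50 mm, through an upper grid (top at 70 mm) and a lower one (top at 29 mm) over a base plate 4 mm thick.
- tube0_mid (a point): Tube 0: used sample tube, off-white with a blue cap, round, 28 mm across, 130 mm long, about 70 g; this point is its centre. z axis: from the pointed foot (lowest 20 mm taper to a 10 mm tip) to the cap (top 22 mm, same width). Starts upright, a few degrees off at most, in a place of the rack, its tip 4 mm above the bench and its top 64 mm clear of the rack. None from the start: absent in this run. Rolls a little if dropped.
- tube1_mid (a point): Tube 1: used sample tube, off-white with a blue cap, round, 28 mm across, 130 mm long, about 70 g; this point is its centre. z axis: from the pointed foot (lowest 20 mm taper to a 10 mm tip) to the cap (top 22 mm, same width). Starts upright, a few degrees off at most, in a place of the rack, its tip 4 mm above the bench and its top 64 mm clear of the rack. None from the start: absent in this run. Rolls a little if dropped.
- tube2_mid (a point): Tube 2: used sample tube, off-white with a blue cap, round, 28 mm across, 130 mm long, about 70 g; this point is its centre. z axis: from the pointed foot (lowest 20 mm taper to a 10 mm tip) to the cap (top 22 mm, same width). Starts upright, a few degrees off at most, in a place of the rack, its tip 4 mm above the bench and its top 64 mm clear of the rack. None from the start: absent in this run. Rolls a little if dropped.
- tube3_mid (a point): Tube 3: used sample tube, off-white with a blue cap, round, 28 mm across, 130 mm long, about 70 g; this point is its centre. z axis: from the pointed foot (lowest 20 mm taper to a 10 mm tip) to the cap (top 22 mm, same width). Starts upright, a few degrees off at most, in a place of the rack, its tip 4 mm above the bench and its top 64 mm clear of the rack. None from the start: absent in this run. Rolls a little if dropped.
- tube4_mid (a point): Tube 4: used sample tube, off-white with a blue cap, round, 28 mm across, 130 mm long, about 70 g; this point is its centre. z axis: from the pointed foot (lowest 20 mm taper to a 10 mm tip) to the cap (top 22 mm, same width). Starts upright, a few degrees off at most, in a place of the rack, its tip 4 mm above the bench and its top 64 mm clear of the rack. None from the start: absent in this run. Rolls a little if dropped.
- tube5_mid (a point): Tube 5: used sample tube, off-white with a blue cap, round, 28 mm across, 130 mm long, about 70 g; this point is its centre. z axis: from the pointed foot (lowest 20 mm taper to a 10 mm tip) to the cap (top 22 mm, same width). Starts upright, a few degrees off at most, in a place of the rack, its tip 4 mm above the bench and its top 64 mm clear of the rack. None from the start: absent in this run. Rolls a little if dropped.
- cyl_mid (a point): Measuring cylinder, bluish-white plastic, 200 mm tall, about 130 g: six-sided foot 58 mm across flats, 10 mm thick; round barrel 34 mm across; rim 38 mm across on the top 6 mm. This point: on its axis, 100 mm from the foot's underside; z axis from foot to rim. Starts lying on foot and rim, axis 3 degrees off level, rim lower and pointing to the robot's right (-y, up to 30 degrees either way).
- mat: Black rubber drying mat, fixed flat on the bench, 170 by 170 mm, 3 mm thick. Origin: centre of its underside, z up.
- beaker: Glass beaker, 90 mm across and 110 mm high, origin at its underside. A bystander: leave it where it is.
- wash_bottle: Off-white wash bottle with a bent spout, 72 mm across and 205 mm high, origin at its underside. A bystander: leave it where it is.
- marker: White marker pen with a green cap lying on the bench, 135 mm long and 17 mm across, origin on the bench below it. A bystander: leave it where it is.
- dish: Small glass dish, 84 mm across and 22 mm high, origin at its underside. A bystander: leave it where it is.
- boss_clamp: Dark steel boss-head clamp with a black knob lying on the bench, about 120 by 100 mm and 34 mm high, origin at its underside. A bystander: leave it where it is.

How it is judged:
By the outcome, as a careful person would: the job done as asked, in the order asked, and still so for the second after the job is handed in, with the robot touching nothing.
Of tube0, tube1, tube2, tube3, tube4, tube5 only 4 to 6 are there at a start; the rules pass over those that are not, and their reading is None.
At some moment in a run one of cyl may be knocked a few centimetres aside while the robot is not near it.
Once in a run the grip may slacken for a moment while it holds something.
It also fails if it takes over 210 s, if anything falls off the work surface, if the arm or the gripper's body presses on something with over 40 N, if the wrist force passes 120 N, or if a joint passes its speed limit or range.

## Robot

A 7-joint arm with a two-finger parallel gripper is mounted at the origin on the work surface. World frame = base frame: x ahead of the robot, y to its left, z up, the work surface at z = 0. Lengths are in m, angles in rad, forces in N, time in s.
With the tool pointing down it reaches from about 0.425 to 0.875 m from the base axis. Payload 4.7 kg.
Tool frame: the origin (TCP) lies on the centre line of the jaws, within the pads' length; the fingertips stand 19 mm ahead of it and the grasp point (between the pads) is the TCP; x points along the fingers, z is the direction in which the jaws open and shut, and the axes are right-handed (so a half turn about x gives the same grasp; the last joint's range is limited). The gripper opens to 87 mm and grips with 3 to 60 N. Pads are 19 mm wide; open, the fingers measure 117 mm over their backs; the gripper's body (75 mm by 190 mm) begins 51 mm behind the grasp point.
Start: joints at [-1.091, 0.321, -0.07, 1.45, 0.023, 1.371, -0.057], TCP at [0.292, 0.581, 0.218] pointing down, gripper open.
Joint ranges: [-2.86, 2.86], [-0.3, 2.09], [-1.38, 1.24], [0.06, 2.45], [-1.56, 4.7], [0.09, 2.05], [-2.69, 2.69]. Speed limits (rad/s): [2.57, 2.57, 3.14, 3.14, 3.14, 3.14, 3.14].

## Interface

Orientations are given as a rotation vector (axis times angle).
In Python, from bench import get_state, get_image, camera_info, close_job gives the robot as it stands.
- The arm moves only by the tool jog_arm, never from a script. Its argument "targets" is a list of rows, each a list of 7 numbers: the turn, a rotation vector about the tool's x, y, z in degrees, then the shift along the tool's x, y, z in cm, then the finger opening in cm, from 0 to 8.7. In form: [[wx, wy, wz, tx, ty, tz, jaw], ...]. A call has 1 to 10 rows; each row shifts and turns the commanded pose from where the row before left it, along the tool's axes as they then stand; what a row does not reach is not made up. A row lasts 1/8 s, in which the tool goes at most 62.5 mm and 10.7 degrees, less where a joint would pass 70% of its speed; a pose out of reach is approached as far as the arm can. A call is refused whole if a number of a shift passes 6.25 or a number of a turn 10.7, either way. A call with a gripper value outside its range is refused whole. The fingers move at their own pace and stop on an object; "squeeze" is the grip in N (left out, the last holds). Time passes only in rows, so rows that do not move let the fingers close. It gives the time, the measured TCP pose, the force and the opening at its end, in the units of the state.
- get_state(): the state, without advancing time (a new reading comes with each control period).
- get_image(name): name is "scene" or "top" or "wrist"; returns (picture, depth): 420x560x3 uint8, red, green, blue; 420x560 float32, m along the optical axis (not along the pixel's ray), 0 where there is no reading.
- camera_info(name): a dict with "intrinsics" (3x3 intrinsics, pixels), "world_from_camera" (4x4, takes a point from camera to world coordinates); the wrist camera has in their place "mount" (4x4, takes a point from camera to tool coordinates, whose origin is the TCP and whose axes are the tool frame's). Camera axes: x right, y up, looking along -z (the intrinsics and any distortion apply to the point x, -y, -z); pixel columns grow to the right and rows downward; lengths in m; the calibration is good to about 2 mm. A picture is of the moment at which its call begins: read the wrist's pose just before it. camera_info takes no time and is no camera call.
- close_job(): hands the job in, once; it reports no verdict.
The state is a dict: "time": time; "joint_positions": joint angles; "qd": joint speeds; "joint_torque": joint torques, N m; "position": TCP position; "tool_rot": TCP orientation; "ft_force": force on the tool from outside, world axes, zero at the start; "torque": the same for the moment, N m; "grip_width": opening from 0.0 (shut) to 1.0 (fully open).
Only numpy, scipy, OpenCV 4.12 (cv2) and the standard library are available. Lean on these libraries where they do the work, as an engineer would, in place of code of your own. Each camera call takes 0.05 s, during which the arm holds its last target.

## Working session

There is one attempt and no reset: what is moved stays moved. The work goes in short steps, Python scripts to look and compute and a tool call to move; the robot and the scene stay as the last step left them, time stands still between calls to the robot, and variables do not carry over. Pictures are saved under pics/ and viewed, and the job is handed in when it is done.

Besides the shell and the picture viewer there is one more tool, called as name(argument=value, ...), one argument or row to a line, values as JSON. jog_arm: Moves the arm, as the interface text tells. Its arguments: {"type":"object","properties":{"targets":{"type":"array"},"squeeze":{"type":"number"}},"required":["targets"]}

```bash
ls; mkdir -p pics
python3 - <<'E'
from bench import *
import cv2,numpy as np
print(get_state())
for n in ["scene","top"]:
    im,d=get_image(n); cv2.imwrite(f"pics/{n}0.png",im[:,:,::-1]); np.savez(f"{n}0.npz",im=im,d=d)
    print(camera_info(n))
print(camera_info("wrist"))
E
```

```text
pics
{'time': 0.0, 'joint_positions': array([-1.09091082,  0.32182715, -0.07007989,  1.45165311,  0.02263962,
        1.37078327, -0.05689726]), 'qd': array([-1.21689135e-03,  7.75360132e-05,  6.96591458e-04, -8.52559675e-05,
       -1.01674656e-03, -6.66262999e-04,  4.41448091e-04]), 'joint_torque': array([ 2.69673028e-04, -4.91286170e+01, -4.03829422e-01, -3.12530816e+01,
       -6.39324356e-02,  4.36741544e-02,  1.95212983e-04]), 'position': array([0.29174588, 0.58023621, 0.21726978]), 'tool_rot': array([-0.86076075,  1.39580493,  0.85895412]), 'ft_force': array([-0.25787222,  0.46086615,  0.01839466]), 'torque': array([ 0.00086182,  0.01443089, -0.01749872]), 'grip_width': 1.0019286977453086}
{'intrinsics': array([[398.73646408,   0.        , 290.6100565 ],
       [  0.        , 398.73646408, 211.15308545],
       [  0.        ,   0.        ,   1.        ]]), 'world_from_camera': array([[-0.68905997, -0.61711308,  0.37995763,  0.89398636],
       [ 0.72463142, -0.57926493,  0.37331147,  0.29496893],
       [-0.01027926,  0.53256322,  0.8463278 ,  0.90626499],
       [ 0.        ,
[... 300 characters left out ...]
  [-0.99997592, -0.0053409 , -0.0044317 , -0.06347549],
       [-0.00473573,  0.05832597,  0.99828636,  1.20210048],
       [ 0.        ,  0.        ,  0.        ,  1.        ]])}
{'intrinsics': array([[359.78351579,   0.        , 276.2007697 ],
       [  0.        , 359.78351579, 201.51452988],
       [  0.        ,   0.        ,   1.        ]]), 'mount': array([[-6.12657944e-04,  2.62199516e-01, -9.65013491e-01,
        -1.66834819e-01],
       [ 2.08056488e-06,  9.65013673e-01,  2.62199564e-01,
         7.17893750e-02],
       [ 9.99999812e-01,  1.58630873e-04, -5.91768816e-04,
        -5.45419720e-04],
       [ 0.00000000e+00,  0.00000000e+00,  0.00000000e+00,
         1.00000000e+00]])}
```

View pics/scene0.png

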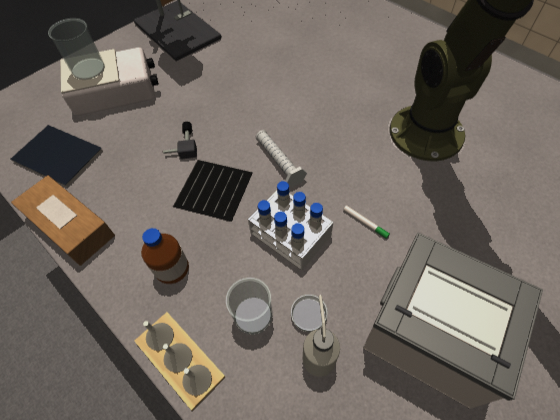

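View pics/top0.png

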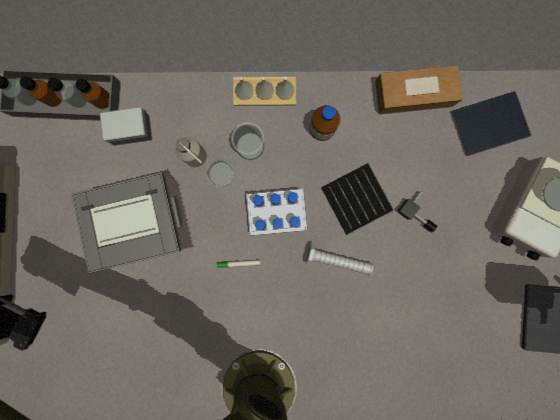

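```bash
cat > h.py <<'E'
from bench import *
import cv2,numpy as np
from scipy.spatial.transform import Rotation as R
def cloud(im,d,name,st=None):
    c=camera_info(name);K=c["intrinsics"]
    if name=="wrist":
        T=np.eye(4);T[:3,:3]=R.from_rotvec(st["tool_rot"]).as_matrix();T[:3,3]=st["position"];W=T@c["mount"]
    else: W=c["world_from_camera"]
    v,u=np.mgrid[:d.shape[0],:d.shape[1]]
    P=np.stack([(u-K[0,2])/K[0,0]*d,-(v-K[1,2])/K[1,1]*d,-d],-1)
    return P@W[:3,:3].T+W[:3,3]
def snap(name,tag=None):
    st=get_state();im,d=get_image(name)
    if tag: cv2.imwrite(f"pics/{tag}.png",im[:,:,::-1])
    P=cloud(im,d,name,st);P[d==0]=np.nan
    return st,im,d,P
def pose():
    st=get_state();m=R.from_rotvec(st["tool_rot"]).as_matrix()
    return st,m
E
python3 - <<'E'
from h import *
np.set_printoptions(precision=4,suppress=True)
st,m=pose();print(m)
for n in ["scene","top"]:
    z=np.load(n+"0.npz");im=z["im"];P=cloud(im,z["d"],n);P[z["d"]==0]=np.nan
    np.save(n+"P.npy",P)
    hsv=cv2.cvtColor(im,cv2.COLOR_RGB2HSV)
    blue=((hsv[...,0]>100)&(hsv[...,0]<130)&(hsv[...,1]>150)&(hsv[...,2]>70)).astype(np.uint8)
    k,lab,s,c=cv2.connectedComponentsWithStats(blue)
    for i in range(1,k):
        if s[i,4]<15: continue
        q=P[lab==i]; zm=np.nanmax(q[:,2]); t=q[q[:,2]>zm-0.006]
        print(n,c[i],s[i,4],"max z",zm,"top mean",np.nanmean(t,0), "mid", (np.nanmin(t,0)+np.nanmax(t,0))/2)
    lid=(P[...,2]>.17)&(P[...,2]<.215)&(P[...,1]>.15)&(P[...,0]<.62)
    lid=lid.astype(np.uint8)
    k,lab,s,c=cv2.connectedComponentsWithStats(lid);i=1+np.argmax(s[1:,4])
    q=P[lab==i];r=cv2.minAreaRect((q[:,:2]*1000).astype(np.float32));print(n,"lid",r,np.nanmedian(q[:,2]))
    # mask white flap
    w=(lab==i)&(hsv[...,2]>150)
    q=P[w];print(n,"flap",cv2.minAreaRect((q[:,:2]*1000).astype(np.float32)),np.nanmedian(q[:,2]))
    print("bench z",np.nanmedian(P[250:280,300:310,2]) if n=="top" else np.nanmedian(P[140:150,330:350,2]))
im=cv2.imread("pics/scene0.png")[220:400,350:550];cv2.imwrite("pics/binz.png",cv2.resize(im,None,fx=3,fy=3,interpolation=2))
im=cv2.imread("pics/top0.png")[165:290,60:320];cv2.imwrite("pics/topz.png",cv2.resize(im,None,fx=3,fy=3,interpolation=2))
E
```

```text
[[-0.0007 -0.8935  0.4491]
 [-0.0016  0.4491  0.8935]
 [-1.     -0.0001 -0.0018]]
scene [282.573  186.0562] 89 max z 0.13801175688798129 top mean [ 0.5099 -0.108   0.1349] mid [ 0.5101 -0.1084  0.1351]
scene [299.     196.7065] 92 max z 0.13708303473520234 top mean [ 0.5049 -0.0588  0.1345] mid [ 0.5048 -0.0593  0.1342]
scene [263.3814 205.4536] 97 max z 0.13769944578101845 top mean [ 0.5791 -0.1021  0.1344] mid [ 0.5797 -0.1033  0.1349]
scene [316.2371 207.8041] 97 max z 0.13843196867495944 top mean [ 0.5008 -0.0088  0.135 ] mid [ 0.5007 -0.0088  0.1356]
scene [280.15 216.68] 100 max z 0.13824573090892467 top mean [ 0.5746 -0.0525  0.1346] mid [ 0.5745 -0.0532  0.1353]
scene [297.4571 228.7714] 105 max z 0.1388516929673369 top mean [ 0.5708 -0.0028  0.135 ] mid [ 0.5709 -0.0027  0.1359]
scene [150.7662 235.8408] 201 max z 0.17354844247309298 top mean [ 0.8099 -0.2022  0.1704] mid [ 0.8096 -0.203   0.1707]
scene lid ((507.8397521972656, 348.4264831542969), (220.47410583496094, 248.5149383544922), 13.374044418334961) 0.19043930089690314
scene flap ((513.6798095703125, 349.359802246093
[... 527 characters left out ...]
mean [ 0.5686 -0.0028  0.1354] mid [ 0.5671 -0.0035  0.1364]
top [294.5676 221.3919] 74 max z 0.13953830174191717 top mean [ 0.5075 -0.1072  0.1352] mid [ 0.5073 -0.1087  0.1366]
top [277.0571 222.9571] 70 max z 0.13866050379478922 top mean [ 0.5035 -0.0586  0.1352] mid [ 0.5033 -0.0582  0.1357]
top [259.7105 224.5   ] 76 max z 0.1392823732711297 top mean [ 0.4993 -0.01    0.1353] mid [ 0.4994 -0.009   0.1364]
top lid ((506.6177978515625, 348.17388916015625), (218.21719360351562, 251.13612365722656), 13.133194923400879) 0.19057293522106922
top flap ((513.001708984375, 349.38671875), (105.13402557373047, 166.56781005859375), 13.406327247619629) 0.19005056903986972
bench z 0.000882950703808616
```

View pics/binz.png

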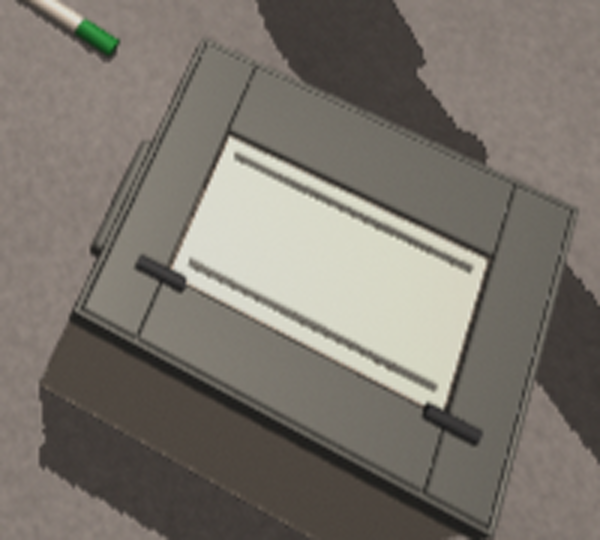

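View pics/topz.png

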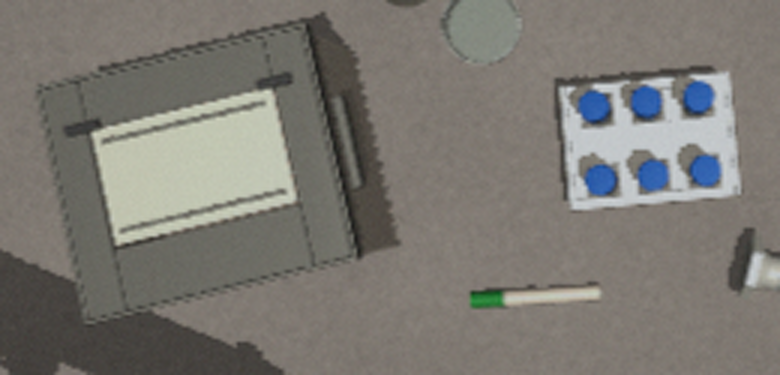

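```bash
cat > plan.py <<'E'
import sys
from h import *
# usage: plan.py yaw(deg jaw dir) [x y z]   : turn needed about tool x (and level fix) ; shift in tool axes at CURRENT orientation and after-turn
np.set_printoptions(precision=4,suppress=True)
st,m=pose(); p=st["position"]
yaw=float(sys.argv[1]); t=np.array([float(a) for a in sys.argv[2:5]])
a=np.radians(yaw); z=np.array([np.cos(a),np.sin(a),0]);x=np.array([0,0,-1.]);y=np.cross(z,x)
G=np.stack([x,y,z],1)
print("t",st["time"],"p",p,"f",st["ft_force"],"grip",st["grip_width"],"jawyaw",np.degrees(np.arctan2(m[1,2],m[0,2])),"q7",st["joint_positions"][6])
print("turn deg (tool)",np.degrees(R.from_matrix(m.T@G).as_rotvec()))
print("shift cm now axes",m.T@(t-p)*100," after-turn axes",G.T@(t-p)*100)
E
python3 plan.py 5.1 0.5000 -0.0091 0.30
```

```text
t 0.1 p [0.2917 0.5803 0.2173] f [-0.5813  0.0894 -0.3005] grip 0.9983110074452473 jawyaw 63.31631769237472 q7 -0.05689515213136383
turn deg (tool) [58.2163 -0.0901  0.0567]
shift cm now axes [ -8.1849 -45.0772 -43.3225]  after-turn axes [ -8.2662 -60.5559  15.5061]
```

jog_arm(
  targets=[
    [0,0,0,-4.1,0,0,8.7],
    [0,0,0,-4.1,0,0,8.7],
    [0,0,0,0,-3.22,-3.1,6.2],
    [0,0,0,0,-3.22,-3.1,6.2],
    [0,0,0,0,-3.22,-3.1,6.2],
    [0,0,0,0,-3.22,-3.1,6.2],
    [0,0,0,0,-3.22,-3.1,6.2],
    [0,0,0,0,-3.22,-3.1,6.2],
    [0,0,0,0,-3.22,-3.1,6.2],
    [0,0,0,0,-3.22,-3.1,6.2],
  ],
  squeeze=25,
)

```text
time: 1.35
position: [0.4109, 0.2419, 0.3]
tool_rot: [-0.86, 1.395, 0.86]
ft_force: [0.9, -0.1, -0.4]
grip_width: 0.711
```

jog_arm(
  targets=[
    [0,0,0,0,-3.22,-3.1,6.2],
    [0,0,0,0,-3.22,-3.1,6.2],
    [0,0,0,0,-3.22,-3.1,6.2],
    [0,0,0,0,-3.22,-3.1,6.2],
    [9.7,0,0,0,-3.22,-3.1,6.2],
    [9.7,0,0,0,0,0,6.2],
    [9.7,0,0,0,0,0,6.2],
    [9.7,0,0,0,0,0,6.2],
    [9.7,0,0,0,0,0,6.2],
    [9.7,0,0,0,0,0,6.2],
  ],
)

```text
time: 2.6
position: [0.4847, 0.0326, 0.3]
tool_rot: [-0.066, 1.571, 0.066]
ft_force: [0.0, -0.9, -0.2]
grip_width: 0.712
```

```bash
python3 plan.py 5.1 0.5000 -0.0091 0.114
python3 - <<'E'
from h import *
st,im,d,P=snap("wrist","w1")
E
```

```text
t 2.6 p [0.4847 0.0326 0.3   ] f [ 0.0489 -0.8701 -0.2248] grip 0.7118665410354753 jawyaw 4.793266226162669 q7 -0.06282851902019618
turn deg (tool) [-0.3067 -0.0423  0.0012]
shift cm now axes [18.5943 -4.2875  1.1911]  after-turn axes [18.5951 -4.2941  1.1544]
```

View pics/w1.png

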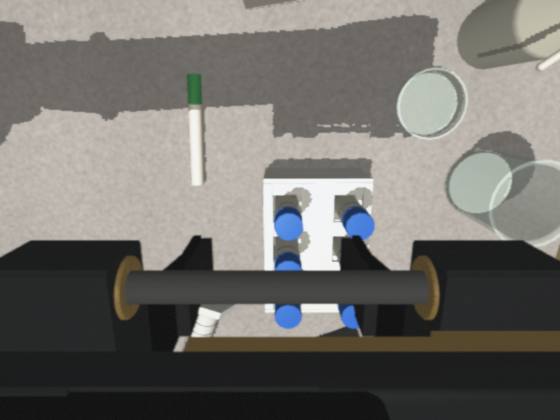

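jog_arm(
  targets=[
    [0,0,0,0,-4.29,1.17,6.2],
    [0,0,0,3.1,0,0,6.2],
    [0,0,0,3.1,0,0,6.2],
    [0,0,0,3.1,0,0,6.2],
    [0,0,0,3.1,0,0,6.2],
    [0,0,0,3.1,0,0,6.2],
    [0,0,0,3.1,0,0,6.2],
    [0,0,0,0,0,0,6.2],
  ],
)

```text
time: 3.65
position: [0.4982, -0.0092, 0.1121]
tool_rot: [-0.072, 1.575, 0.071]
ft_force: [-0.4, -0.0, 0.4]
grip_width: 0.715
```

jog_arm(
  targets=[
    [0,0,0,0,0,0,4],
    [0,0,0,0,0,0,2.5],
    [0,0,0,0,0,0,2],
    [0,0,0,0,0,0,2],
  ],
)

```text
time: 4.15
position: [0.5008, -0.009, 0.1149]
tool_rot: [-0.07, 1.569, 0.07]
ft_force: [0.3, -0.1, 0.1]
grip_width: 0.345
```

jog_arm(
  targets=[
    [0,0,0,0,0,0,2],
    [0,0,0,-1.5,0,0,2],
    [0,0,0,-2.5,0,0,2],
    [0,0,0,-2.5,0,0,2],
    [0,0,0,-2.5,0,0,2],
  ],
)

```text
time: 4.78
position: [0.5005, -0.0091, 0.2061]
tool_rot: [-0.07, 1.569, 0.07]
ft_force: [-0.1, 0.0, -0.8]
grip_width: 0.309
```

```bash
python3 plan.py 103.4 0.489 0.3436 0.335
python3 - <<'E'
from h import *
snap("scene","s2")
E
```

```text
t 4.775 p [ 0.5005 -0.0091  0.2061] f [-0.1163  0.0343 -0.8397] grip 0.3090658998289745 jawyaw 5.10629320329558 q7 0.05628105772592444
turn deg (tool) [-98.2937   0.0419   0.0341]
shift cm now axes [-12.8851  35.231    2.0024]  after-turn axes [-12.8918  -7.0527  34.5734]
```

View pics/s2.png

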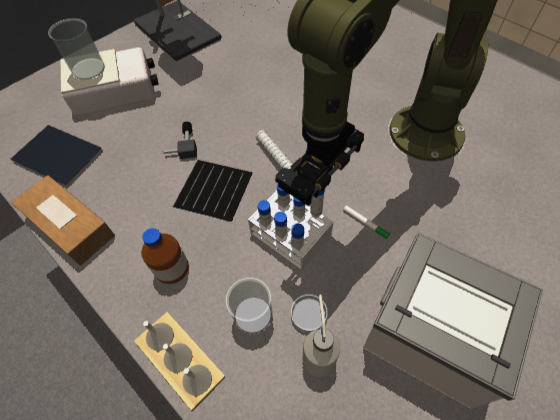

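jog_arm(
  targets=[
    [-9.8,0,0,-1.3,0,0,2],
    [-9.8,0,0,-1.3,0,0,2],
    [-9.8,0,0,-1.3,0,0,2],
    [-9.8,0,0,-1.3,0,0,2],
    [-9.8,0,0,-1.3,0,0,2],
    [-9.8,0,0,-1.3,0,0,2],
    [-9.8,0,0,-1.3,0,0,2],
    [-9.8,0,0,-1.3,0,0,2],
    [-9.8,0,0,-1.3,0,0,2],
    [-9.8,0,0,-1.3,0,0,2],
  ],
)

```text
time: 6.08
position: [0.5003, -0.0091, 0.335]
tool_rot: [-1.38, 1.089, 1.38]
ft_force: [0.4, 1.0, -0.5]
grip_width: 0.313
```

jog_arm(
  targets=[
    [0,0,0,0,-0.7,3.46,2],
    [0,0,0,0,-0.7,3.46,2],
    [0,0,0,0,-0.7,3.46,2],
    [0,0,0,0,-0.7,3.46,2],
    [0,0,0,0,-0.7,3.46,2],
    [0,0,0,0,-0.7,3.46,2],
    [0,0,0,0,-0.7,3.46,2],
    [0,0,0,0,-0.7,3.46,2],
    [0,0,0,0,-0.7,3.46,2],
    [0,0,0,0,-0.7,3.46,2],
  ],
)

```text
time: 7.32
position: [0.49, 0.3449, 0.3345]
tool_rot: [-1.376, 1.092, 1.376]
ft_force: [0.2, 0.1, -0.1]
grip_width: 0.318
```

```bash
python3 plan.py 103.4 0.489 0.3436 0.155
python3 - <<'E'
from h import *
snap("scene","s3");snap("wrist","w3")
a=cv2.imread("pics/s3.png");b=cv2.imread("pics/w3.png")
cv2.imwrite("pics/c3.png",cv2.resize(np.hstack([a[100:,200:],b]),(800,320)) if 0 else a[50:,200:])
E
```

```text
t 7.325 p [0.49   0.3449 0.3345] f [ 0.1705  0.0723 -0.1029] grip 0.3179878948565824 jawyaw 103.10551966351038 q7 1.1680960179221858
turn deg (tool) [-0.2945 -0.0038  0.0089]
shift cm now axes [17.9519  0.1262 -0.1006]  after-turn axes [17.9519  0.1239 -0.1012]
```

View pics/c3.png

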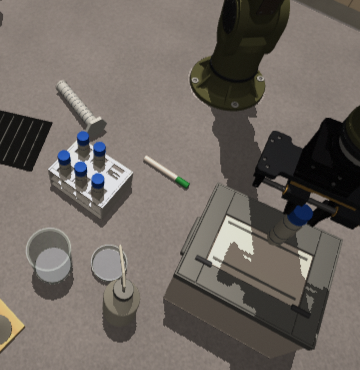

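View pics/w3.png

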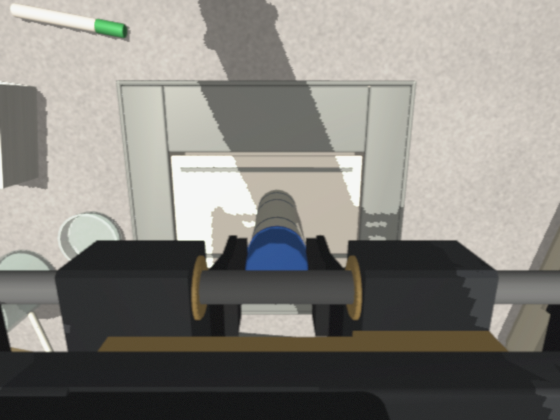

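jog_arm(
  targets=[
    [0,0,0,2.6,0,0,2],
    [0,0,0,2,0,0,2],
    [0,0,0,2,0,0,2],
    [0,0,0,2,0,0,2],
    [0,0,0,2,0,0,2],
  ],
)

```text
time: 8.05
position: [0.4906, 0.3433, 0.2287]
tool_rot: [-1.376, 1.091, 1.374]
ft_force: [-0.3, -0.1, 1.2]
grip_width: 0.313
```

jog_arm(
  targets=[
    [0,0,0,2,0,0,2],
    [0,0,0,2,0,0,2],
    [0,0,0,2,0,0,2],
    [0,0,0,1.4,0,0,2],
    [0,0,0,0,0,0,2],
  ],
)

```text
time: 8.68
position: [0.4889, 0.3427, 0.153]
tool_rot: [-1.376, 1.097, 1.377]
ft_force: [-2.4, -1.0, -0.4]
grip_width: 0.31
```

```bash
python3 plan.py 103.4 0.489 0.3436 0.155
python3 - <<'E'
from h import *
snap("scene","s4");snap("wrist","w4")
a=cv2.imread("pics/s4.png");b=cv2.imread("pics/w4.png")
cv2.imwrite("pics/c4.png",np.hstack([a[50:,200:],b[50:,100:460]]))
E
```

```text
t 8.675 p [0.4889 0.3427 0.153 ] f [-2.3883 -1.039  -0.4177] grip 0.3096197477425771 jawyaw 103.09876324551685 q7 1.1802766399450182
turn deg (tool) [-0.3014 -0.1025 -0.2167]
shift cm now axes [-0.1969 -0.0343  0.0873]  after-turn axes [-0.1966 -0.0355  0.0875]
```

View pics/c4.png

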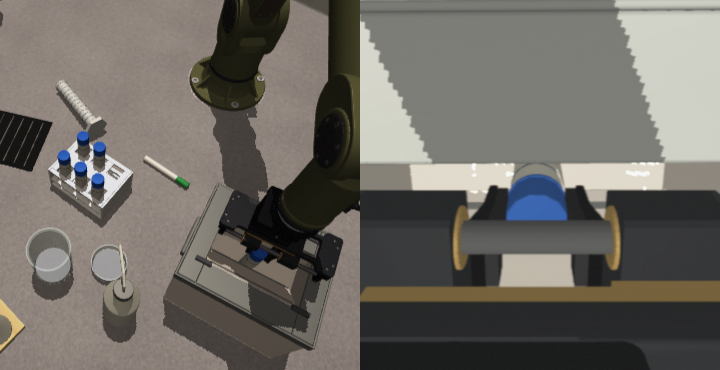

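jog_arm(
  targets=[
    [0,0,0,0,0,0,8.7],
    [0,0,0,0,0,0,8.7],
    [0,0,0,0,0,0,8.7],
    [0,0,0,0,0,0,8.7],
    [0,0,0,0,0,0,8.7],
  ],
)

```text
time: 9.4
position: [0.4903, 0.3438, 0.1545]
tool_rot: [-1.376, 1.092, 1.375]
ft_force: [-0.2, -0.6, 1.4]
grip_width: 0.797
```

Run:
```python
from h import *
snap("scene","s5");snap("wrist","w5")
a=cv2.imread("pics/s5.png");b=cv2.imread("pics/w5.png")
cv2.imwrite("pics/c5.png",np.hstack([a[50:,200:],b[50:,100:460]]))
```

```text
(no output)
```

View pics/c5.png

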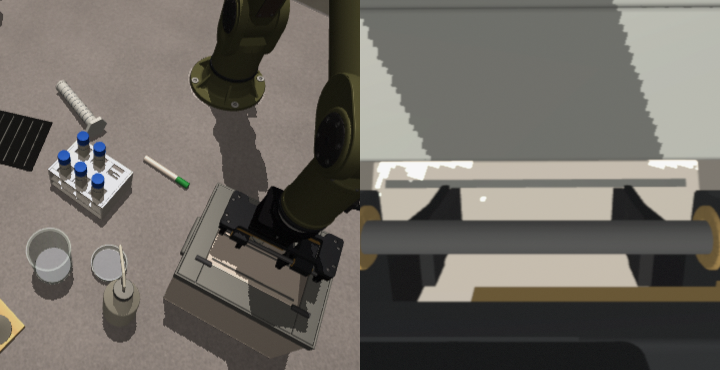

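jog_arm(
  targets=[
    [0,0,0,-3,0,0,8.7],
    [0,0,0,-3,0,0,8.7],
    [0,0,0,-3,0,0,6.2],
    [0,0,0,-3,0,0,6.2],
    [0,0,0,-3,0,0,6.2],
  ],
)

```text
time: 10.12
position: [0.4901, 0.3439, 0.305]
tool_rot: [-1.376, 1.092, 1.376]
ft_force: [0.4, 0.3, -0.2]
grip_width: 0.763
```

```bash
python3 plan.py 5.1 0.569 -0.003 0.24
python3 - <<'E'
from h import *
snap("scene","s6")
a=cv2.imread("pics/s6.png");cv2.imwrite("pics/c6.png",a[50:,200:])
E
```

```text
t 10.125 p [0.4901 0.3439 0.305 ] f [ 0.3888  0.3432 -0.1729] grip 0.7628652163090189 jawyaw 103.11600771436498 q7 1.1700967932604023
turn deg (tool) [98.016  -0.0011 -0.0057]
shift cm now axes [  6.4967   0.1842 -35.5773]  after-turn axes [  6.4987 -35.2551   4.7783]
```

View pics/c6.png

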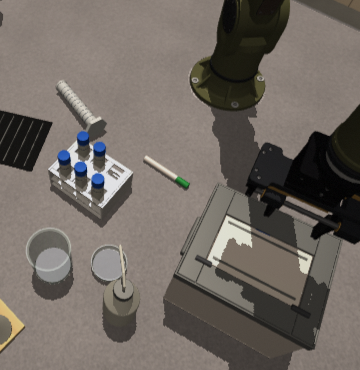

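jog_arm(
  targets=[
    [0,0,0,0,0,-4.4,6.2],
    [0,0,0,0,0,-4.4,6.2],
    [0,0,0,0,0,-4.4,6.2],
    [0,0,0,0,0,-4.4,6.2],
    [0,0,0,0,0,-4.4,6.2],
    [0,0,0,0,0,-4.4,6.2],
    [0,0,0,0,0,-4.4,6.2],
    [0,0,0,0,0.2,-4.8,6.2],
  ],
)

```text
time: 11.18
position: [0.5692, -0.0042, 0.3038]
tool_rot: [-1.376, 1.091, 1.377]
ft_force: [0.3, -0.0, 0.2]
grip_width: 0.71
```

jog_arm(
  targets=[
    [9.8,0,0,0.65,0,0,6.2],
    [9.8,0,0,0.65,0,0,6.2],
    [9.8,0,0,0.65,0,0,6.2],
    [9.8,0,0,0.65,0,0,6.2],
    [9.8,0,0,0.65,0,0,6.2],
    [9.8,0,0,0.65,0,0,6.2],
    [9.8,0,0,0.65,0,0,6.2],
    [9.8,0,0,0.65,0,0,6.2],
    [9.8,0,0,0.65,0,0,6.2],
    [9.8,0,0,0.65,0,0,6.2],
  ],
)

```text
time: 12.42
position: [0.5689, -0.0033, 0.2386]
tool_rot: [-0.066, 1.57, 0.066]
ft_force: [0.2, -0.1, -0.0]
grip_width: 0.712
```

```bash
python3 plan.py 5.1 0.569 -0.003 0.114
```

```text
t 12.425 p [ 0.5689 -0.0033  0.2386] f [ 0.2009 -0.1482 -0.0356] grip 0.7123942819132367 jawyaw 4.791613363030741 q7 0.1121080784665742
turn deg (tool) [-0.3084 -0.0109  0.0015]
shift cm now axes [12.458   0.0248  0.0173]  after-turn axes [12.458   0.0243  0.0151]
```

Accurate. Descend, grip, lift.

jog_arm(
  targets=[
    [0,0,0,3.1,0,0,6.2],
    [0,0,0,3.1,0,0,6.2],
    [0,0,0,3.1,0,0,6.2],
    [0,0,0,3.1,0,0,6.2],
    [0,0,0,0,0,0,5],
    [0,0,0,0,0,0,3],
    [0,0,0,0,0,0,2],
    [0,0,0,0,0,0,2],
    [0,0,0,0,0,0,2],
    [0,0,0,0,0,0,2],
  ],
)

```text
time: 13.68
position: [0.5697, -0.0033, 0.1163]
tool_rot: [-0.07, 1.568, 0.07]
ft_force: [-0.6, -0.3, 4.4]
grip_width: 0.314
```

jog_arm(
  targets=[
    [0,0,0,-1.5,0,0,2],
    [0,0,0,-2.5,0,0,2],
    [0,0,0,-2.5,0,0,2],
    [0,0,0,-2.5,0,0,2],
    [0,0,0,0,0,0,2],
  ],
)

```text
time: 14.3
position: [0.5702, -0.0034, 0.2077]
tool_rot: [-0.069, 1.565, 0.07]
ft_force: [1.0, -0.9, -0.6]
grip_width: 0.312
```

jog_arm(
  targets=[
    [-9.8,0,0,-1.3,0,0,2],
    [-9.8,0,0,-1.3,0,0,2],
    [-9.8,0,0,-1.3,0,0,2],
    [-9.8,0,0,-1.3,0,0,2],
    [-9.8,0,0,-1.3,0,0,2],
    [-9.8,0,0,-1.3,0,0,2],
    [-9.8,0,0,-1.3,0,0,2],
    [-9.8,0,0,-1.3,0,0,2],
    [-9.8,0,0,-1.3,0,0,2],
    [-9.8,0,0,-1.3,0,0,2],
  ],
)

```text
time: 15.55
position: [0.5684, -0.0033, 0.3344]
tool_rot: [-1.379, 1.091, 1.381]
ft_force: [0.0, -0.3, -0.2]
grip_width: 0.31
```

```bash
python3 plan.py 103.4 0.485 0.358 0.335;python3 - <<'E'
from h import *
snap("scene","s7")
a=cv2.imread("pics/s7.png");cv2.imwrite("pics/c7.png",a[50:,200:])
E
```

```text
t 15.55 p [ 0.5684 -0.0033  0.3344] f [ 0.0237 -0.2836 -0.2409] grip 0.3099370842080432 jawyaw 103.43118952060051 q7 1.8084257408241824
turn deg (tool) [ 0.0312  0.0155 -0.126 ]
shift cm now axes [-0.0475 -0.2808 37.0805]  after-turn axes [-0.057  -0.2607 37.0806]
```

View pics/c7.png

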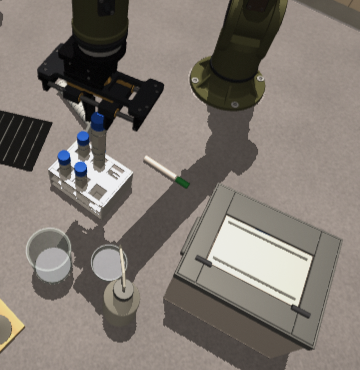

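jog_arm(
  targets=[
    [0,0,0,0,0,4.6,2],
    [0,0,0,0,0,4.6,2],
    [0,0,0,0,0,4.6,2],
    [0,0,0,0,0,4.6,2],
    [0,0,0,0,0,4.6,2],
    [0,0,0,0,0,4.6,2],
    [0,0,0,0,-0.3,4.6,2],
    [0,0,0,0,0,4.6,2],
    [0,0,0,0,0,0.3,2],
  ],
)

```text
time: 16.73
position: [0.4847, 0.3632, 0.333]
tool_rot: [-1.378, 1.092, 1.382]
ft_force: [-0.7, 0.4, -0.7]
grip_width: 0.311
```

```bash
python3 plan.py 103.4 0.485 0.358 0.155
```

```text
t 16.725 p [0.4847 0.3632 0.333 ] f [-0.7316  0.434  -0.7389] grip 0.3112705373027418 jawyaw 103.4119486862692 q7 1.14435374878097
turn deg (tool) [ 0.012   0.0289 -0.2088]
shift cm now axes [17.7993  0.0244 -0.5217]  after-turn axes [17.7993  0.0891 -0.5128]
```

jog_arm(
  targets=[
    [0,0,0,2.5,0,0,2],
    [0,0,0,2,0,0,2],
    [0,0,0,2,0,0,2],
    [0,0,0,2,0,0,2],
    [0,0,0,2,0,0,2],
    [0,0,0,2,0,0,2],
    [0,0,0,2,0,0,2],
  ],
)

```text
time: 17.6
position: [0.4876, 0.3572, 0.1891]
tool_rot: [-1.374, 1.096, 1.374]
ft_force: [-1.5, -0.7, 0.7]
grip_width: 0.309
```

jog_arm(
  targets=[
    [0,0,0,2,0,0,2],
    [0,0,0,1.4,0,0,2],
    [0,0,0,0,0,0,2],
  ],
)

```text
time: 17.98
position: [0.4865, 0.357, 0.1545]
tool_rot: [-1.375, 1.098, 1.377]
ft_force: [-2.0, -1.7, -0.7]
grip_width: 0.314
```

jog_arm(
  targets=[
    [0,0,0,0,0,0,8.7],
    [0,0,0,0,0,0,8.7],
    [0,0,0,0,0,0,8.7],
    [0,0,0,0,0,0,8.7],
    [0,0,0,0,0,0,8.7],
  ],
)

```text
time: 18.6
position: [0.4879, 0.3587, 0.1566]
tool_rot: [-1.376, 1.092, 1.375]
ft_force: [-0.5, -0.3, 1.9]
grip_width: 0.794
```

jog_arm(
  targets=[
    [0,0,0,-3,0,0,8.7],
    [0,0,0,-3,0,0,8.7],
    [0,0,0,-3,0,0,6.2],
    [0,0,0,-3,0,0,6.2],
    [0,0,0,-3,0,0,6.2],
  ],
)

```text
time: 19.23
position: [0.4876, 0.3587, 0.307]
tool_rot: [-1.376, 1.092, 1.376]
ft_force: [0.4, -0.4, 0.0]
grip_width: 0.752
```

```bash
python3 plan.py 5.1 0.504 -0.0588 0.24
python3 - <<'E'
from h import *
snap("scene","s8")
a=cv2.imread("pics/s8.png");cv2.imwrite("pics/c8.png",a[50:,200:])
E
```

```text
t 19.225 p [0.4876 0.3587 0.307 ] f [ 0.4192 -0.3635  0.0382] grip 0.7524396676777 jawyaw 103.11720884544228 q7 1.1473483359661854
turn deg (tool) [98.0172 -0.0036 -0.0008]
shift cm now axes [  6.7014   7.8811 -41.0334]  after-turn axes [  6.7    -41.7318  -2.0814]
```

View pics/c8.png

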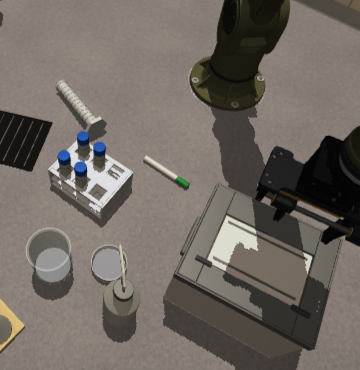

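Tube 2 is in and the flap is shut again. Third tube (0.504, -0.059).

jog_arm(
  targets=[
    [0,0,0,0,0.85,-4.5,6.2],
    [0,0,0,0,0.85,-4.5,6.2],
    [0,0,0,0,0.85,-4.5,6.2],
    [0,0,0,0,0.85,-4.5,6.2],
    [0,0,0,0,0.85,-4.5,6.2],
    [0,0,0,0,0.85,-4.5,6.2],
    [0,0,0,0,0.85,-4.5,6.2],
    [0,0,0,0,0.85,-4.5,6.2],
    [0,0,0,0,1.1,-5,6.2],
  ],
)

```text
time: 20.4
position: [0.5038, -0.0596, 0.306]
tool_rot: [-1.377, 1.091, 1.376]
ft_force: [1.2, 0.2, -0.3]
grip_width: 0.711
```

jog_arm(
  targets=[
    [9.8,0,0,0.65,0,0,6.2],
    [9.8,0,0,0.65,0,0,6.2],
    [9.8,0,0,0.65,0,0,6.2],
    [9.8,0,0,0.65,0,0,6.2],
    [9.8,0,0,0.65,0,0,6.2],
    [9.8,0,0,0.65,0,0,6.2],
    [9.8,0,0,0.65,0,0,6.2],
    [9.8,0,0,0.65,0,0,6.2],
    [9.8,0,0,0.65,0,0,6.2],
    [9.8,0,0,0.65,0,0,6.2],
  ],
)

```text
time: 21.65
position: [0.5037, -0.0585, 0.2407]
tool_rot: [-0.066, 1.57, 0.066]
ft_force: [-0.4, 0.9, 0.4]
grip_width: 0.716
```

```bash
python3 plan.py 5.1 0.504 -0.0588 0.114
```

```text
t 21.65 p [ 0.5037 -0.0585  0.2407] f [-0.4292  0.8611  0.4302] grip 0.716475803098051 jawyaw 4.7906295410538595 q7 0.14690956246059753
turn deg (tool) [-0.3094 -0.003  -0.0003]
shift cm now axes [12.6677 -0.0316  0.027 ]  after-turn axes [12.6677 -0.0317  0.0262]
```

jog_arm(
  targets=[
    [0,0,0,3.1,0,0,6.2],
    [0,0,0,3.2,0,0,6.2],
    [0,0,0,3.2,0,0,6.2],
    [0,0,0,3.2,0,0,6.2],
    [0,0,0,0,0,0,5],
    [0,0,0,0,0,0,3],
    [0,0,0,0,0,0,2],
    [0,0,0,0,0,0,2],
    [0,0,0,0,0,0,2],
    [0,0,0,0,0,0,2],
  ],
)

```text
time: 22.9
position: [0.5045, -0.0586, 0.1153]
tool_rot: [-0.07, 1.568, 0.07]
ft_force: [-0.2, -0.2, 5.3]
grip_width: 0.316
```

jog_arm(
  targets=[
    [0,0,0,-1.5,0,0,2],
    [0,0,0,-2.5,0,0,2],
    [0,0,0,-2.5,0,0,2],
    [0,0,0,-2.5,0,0,2],
    [0,0,0,0,0,0,2],
  ],
)

```text
time: 23.52
position: [0.505, -0.0587, 0.2065]
tool_rot: [-0.07, 1.566, 0.07]
ft_force: [0.4, 1.0, -1.1]
grip_width: 0.312
```

jog_arm(
  targets=[
    [-9.8,0,0,-1.3,0,0,2],
    [-9.8,0,0,-1.3,0,0,2],
    [-9.8,0,0,-1.3,0,0,2],
    [-9.8,0,0,-1.3,0,0,2],
    [-9.8,0,0,-1.3,0,0,2],
    [-9.8,0,0,-1.3,0,0,2],
    [-9.8,0,0,-1.3,0,0,2],
    [-9.8,0,0,-1.3,0,0,2],
    [-9.8,0,0,-1.3,0,0,2],
    [-9.8,0,0,-1.3,0,0,2],
  ],
)

```text
time: 24.78
position: [0.5032, -0.0585, 0.3335]
tool_rot: [-1.379, 1.091, 1.382]
ft_force: [0.6, -0.6, -1.5]
grip_width: 0.312
```

```bash
python3 plan.py 103.4 0.4925 0.329 0.335;python3 - <<'E'
from h import *
snap("scene","s9")
a=cv2.imread("pics/s9.png");cv2.imwrite("pics/c9.png",a[50:,200:])
E
```

```text
t 24.775 p [ 0.5032 -0.0585  0.3335] f [ 0.6292 -0.5841 -1.5077] grip 0.3123713068792339 jawyaw 103.43653730678516 q7 1.8569569448313303
turn deg (tool) [ 0.0366  0.0203 -0.1224]
shift cm now axes [-0.1548 -7.9635 37.9359]  after-turn axes [-0.1512 -7.9396 37.9409]
```

View pics/c9.png

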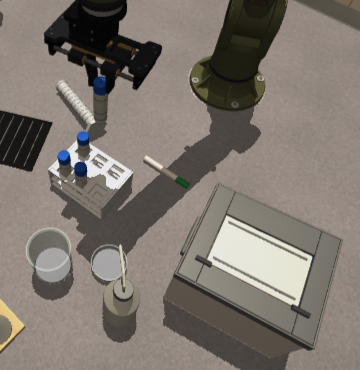

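jog_arm(
  targets=[
    [0,0,0,0,-0.9,4.2,2],
    [0,0,0,0,-0.9,4.2,2],
    [0,0,0,0,-0.9,4.2,2],
    [0,0,0,0,-0.9,4.2,2],
    [0,0,0,0,-0.9,4.2,2],
    [0,0,0,0,-0.9,4.2,2],
    [0,0,0,0,-0.9,4.2,2],
    [0,0,0,0,-0.9,4.2,2],
    [0,0,0,0,-0.7,4.3,2],
    [0,0,0,0,0,0,2],
  ],
)

```text
time: 26.08
position: [0.4923, 0.3329, 0.3317]
tool_rot: [-1.378, 1.093, 1.382]
ft_force: [-0.7, -0.1, -0.6]
grip_width: 0.313
```

```bash
python3 plan.py 103.4 0.4925 0.329 0.155
```

```text
t 26.075 p [0.4923 0.3329 0.3317] f [-0.6639 -0.0863 -0.5842] grip 0.31259581883310655 jawyaw 103.38760692558702 q7 1.1896906943795853
turn deg (tool) [-0.0124  0.0122 -0.2213]
shift cm now axes [17.6715  0.0014 -0.3853]  after-turn axes [17.6714  0.0698 -0.3816]
```

jog_arm(
  targets=[
    [0,0,0,2.5,0,0,2],
    [0,0,0,2,0,0,2],
    [0,0,0,2,0,0,2],
    [0,0,0,2,0,0,2],
    [0,0,0,2,0,0,2],
    [0,0,0,2,0,0,2],
    [0,0,0,2,0,0,2],
  ],
)

```text
time: 26.95
position: [0.4944, 0.327, 0.1881]
tool_rot: [-1.374, 1.096, 1.374]
ft_force: [-1.1, -0.8, -0.4]
grip_width: 0.311
```

jog_arm(
  targets=[
    [0,0,0,2,0,0,2],
    [0,0,0,1.4,0,0,2],
    [0,0,0,0,0,0,2],
  ],
)

```text
time: 27.32
position: [0.4933, 0.3268, 0.1535]
tool_rot: [-1.375, 1.098, 1.377]
ft_force: [-1.6, -1.3, -1.4]
grip_width: 0.311
```

jog_arm(
  targets=[
    [0,0,0,0,0,0,8.7],
    [0,0,0,0,0,0,8.7],
    [0,0,0,0,0,0,8.7],
    [0,0,0,0,0,0,8.7],
    [0,0,0,0,0,0,8.7],
  ],
)

```text
time: 27.95
position: [0.4949, 0.3285, 0.1556]
tool_rot: [-1.376, 1.092, 1.375]
ft_force: [-0.8, -1.1, 1.8]
grip_width: 0.796
```

jog_arm(
  targets=[
    [0,0,0,-3,0,0,8.7],
    [0,0,0,-3,0,0,8.7],
    [0,0,0,-3,0,0,6.2],
    [0,0,0,-3,0,0,6.2],
    [0,0,0,-3,0,0,6.2],
  ],
)

```text
time: 28.58
position: [0.4947, 0.3285, 0.306]
tool_rot: [-1.376, 1.092, 1.376]
ft_force: [0.2, 0.6, 0.4]
grip_width: 0.758
```

```bash
python3 plan.py 5.1 0.5735 -0.053 0.24
python3 - <<'E'
from h import *
snap("scene","s10")
a=cv2.imread("pics/s10.png");cv2.imwrite("pics/c10.png",a[50:,200:])
E
```

```text
t 28.575 p [0.4947 0.3285 0.306 ] f [0.2238 0.575  0.4276] grip 0.7578281342261648 jawyaw 103.11487565812591 q7 1.1925489474044495
turn deg (tool) [98.0149  0.0014 -0.0005]
shift cm now axes [  6.6017   0.9816 -38.9481]  after-turn axes [  6.6025 -38.7044   4.4586]
```

View pics/c10.png

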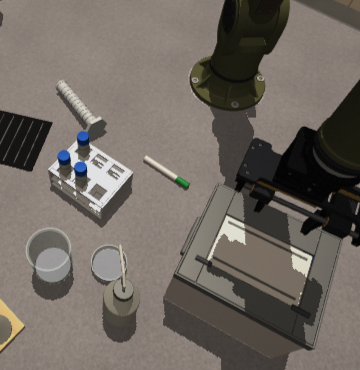

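Third tube binned, flap shut. Fourth tube (0.5735, -0.053).

jog_arm(
  targets=[
    [0,0,0,0,0.1,-4.3,6.2],
    [0,0,0,0,0.1,-4.3,6.2],
    [0,0,0,0,0.1,-4.3,6.2],
    [0,0,0,0,0.1,-4.3,6.2],
    [0,0,0,0,0.1,-4.3,6.2],
    [0,0,0,0,0.1,-4.3,6.2],
    [0,0,0,0,0.1,-4.3,6.2],
    [0,0,0,0,0.1,-4.3,6.2],
    [0,0,0,0,0.2,-4.5,6.2],
  ],
)

```text
time: 29.75
position: [0.5735, -0.0537, 0.3049]
tool_rot: [-1.376, 1.091, 1.376]
ft_force: [0.2, -0.2, 0.6]
grip_width: 0.713
```

jog_arm(
  targets=[
    [9.8,0,0,0.65,0,0,6.2],
    [9.8,0,0,0.65,0,0,6.2],
    [9.8,0,0,0.65,0,0,6.2],
    [9.8,0,0,0.65,0,0,6.2],
    [9.8,0,0,0.65,0,0,6.2],
    [9.8,0,0,0.65,0,0,6.2],
    [9.8,0,0,0.65,0,0,6.2],
    [9.8,0,0,0.65,0,0,6.2],
    [9.8,0,0,0.65,0,0,6.2],
    [9.8,0,0,0.65,0,0,6.2],
  ],
)

```text
time: 31.0
position: [0.5732, -0.0526, 0.2396]
tool_rot: [-0.066, 1.57, 0.066]
ft_force: [-0.2, 0.8, 0.5]
grip_width: 0.715
```

```bash
python3 plan.py 5.1 0.5735 -0.053 0.114
```

```text
t 31.0 p [ 0.5732 -0.0526  0.2396] f [-0.184   0.7712  0.5107] grip 0.714721688413818 jawyaw 4.793127923486963 q7 0.21063598176318524
turn deg (tool) [-0.3069 -0.0078  0.0042]
shift cm now axes [12.5617 -0.0441  0.0284]  after-turn axes [12.5617 -0.0452  0.0265]
```

jog_arm(
  targets=[
    [0,0,0,3.1,0,0,6.2],
    [0,0,0,3.1,0,0,6.2],
    [0,0,0,3.2,0,0,6.2],
    [0,0,0,3.2,0,0,6.2],
    [0,0,0,0,0,0,5],
    [0,0,0,0,0,0,3],
    [0,0,0,0,0,0,2],
    [0,0,0,0,0,0,2],
    [0,0,0,0,0,0,2],
    [0,0,0,0,0,0,2],
  ],
)

```text
time: 32.25
position: [0.574, -0.0527, 0.1153]
tool_rot: [-0.07, 1.568, 0.07]
ft_force: [0.1, -0.0, 4.5]
grip_width: 0.311
```

jog_arm(
  targets=[
    [0,0,0,-1.5,0,0,2],
    [0,0,0,-2.5,0,0,2],
    [0,0,0,-2.5,0,0,2],
    [0,0,0,-2.5,0,0,2],
    [0,0,0,0,0,0,2],
  ],
)

```text
time: 32.88
position: [0.5745, -0.0528, 0.2066]
tool_rot: [-0.07, 1.566, 0.07]
ft_force: [-0.5, -0.0, -1.9]
grip_width: 0.312
```

jog_arm(
  targets=[
    [-9.8,0,0,-1.3,0,0,2],
    [-9.8,0,0,-1.3,0,0,2],
    [-9.8,0,0,-1.3,0,0,2],
    [-9.8,0,0,-1.3,0,0,2],
    [-9.8,0,0,-1.3,0,0,2],
    [-9.8,0,0,-1.3,0,0,2],
    [-9.8,0,0,-1.3,0,0,2],
    [-9.8,0,0,-1.3,0,0,2],
    [-9.8,0,0,-1.3,0,0,2],
    [-9.8,0,0,-1.3,0,0,2],
  ],
)

```text
time: 34.12
position: [0.5727, -0.0525, 0.3332]
tool_rot: [-1.379, 1.091, 1.382]
ft_force: [0.2, -0.2, -0.6]
grip_width: 0.308
```

```bash
python3 plan.py 103.4 0.489 0.3436 0.335;python3 - <<'E'
from h import *
snap("scene","s11")
a=cv2.imread("pics/s11.png");cv2.imwrite("pics/c11.png",a[50:,200:])
E
```

```text
t 34.125 p [ 0.5727 -0.0525  0.3332] f [ 0.1579 -0.2329 -0.622 ] grip 0.307707226860295 jawyaw 103.43601021621939 q7 1.9023416057163822
turn deg (tool) [ 0.036   0.0282 -0.1342]
shift cm now axes [-0.1599 -1.0635 40.4741]  after-turn axes [-0.1773 -1.0384 40.4746]
```

View pics/c11.png

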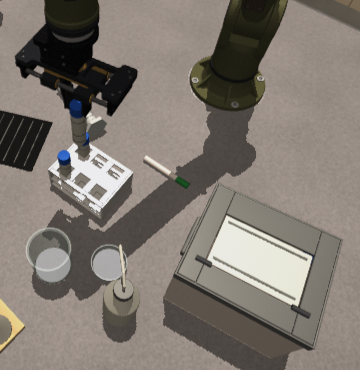

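jog_arm(
  targets=[
    [0,0,0,0,-0.1,4.5,2],
    [0,0,0,0,-0.1,4.5,2],
    [0,0,0,0,-0.1,4.5,2],
    [0,0,0,0,-0.1,4.5,2],
    [0,0,0,0,-0.1,4.5,2],
    [0,0,0,0,-0.1,4.5,2],
    [0,0,0,0,-0.1,4.5,2],
    [0,0,0,0,-0.1,4.5,2],
    [0,0,0,0,-0.2,4.4,2],
    [0,0,0,0,0,0,2],
  ],
)

```text
time: 35.42
position: [0.4884, 0.3477, 0.3318]
tool_rot: [-1.378, 1.092, 1.383]
ft_force: [-0.2, -0.0, -1.0]
grip_width: 0.311
```

```bash
python3 plan.py 103.4 0.489 0.3436 0.155
```

```text
t 35.425 p [0.4884 0.3477 0.3318] f [-0.2127 -0.025  -1.0339] grip 0.3107884121146813 jawyaw 103.42512421839194 q7 1.1657392648692662
turn deg (tool) [ 0.0252  0.0318 -0.2214]
shift cm now axes [17.6799 -0.034  -0.4234]  after-turn axes [17.6801  0.0341 -0.4136]
```

jog_arm(
  targets=[
    [0,0,0,2.5,0,0,2],
    [0,0,0,2,0,0,2],
    [0,0,0,2,0,0,2],
    [0,0,0,2,0,0,2],
    [0,0,0,2,0,0,2],
    [0,0,0,2,0,0,2],
    [0,0,0,2,0,0,2],
  ],
)

```text
time: 36.3
position: [0.4912, 0.3415, 0.188]
tool_rot: [-1.374, 1.096, 1.374]
ft_force: [-1.5, -0.5, 0.6]
grip_width: 0.316
```

jog_arm(
  targets=[
    [0,0,0,2,0,0,2],
    [0,0,0,1.4,0,0,2],
    [0,0,0,0,0,0,2],
  ],
)

```text
time: 36.67
position: [0.49, 0.3414, 0.1534]
tool_rot: [-1.375, 1.098, 1.377]
ft_force: [-2.9, -2.0, -0.6]
grip_width: 0.307
```

jog_arm(
  targets=[
    [0,0,0,0,0,0,8.7],
    [0,0,0,0,0,0,8.7],
    [0,0,0,0,0,0,8.7],
    [0,0,0,0,0,0,8.7],
    [0,0,0,0,0,0,8.7],
  ],
)

```text
time: 37.3
position: [0.4915, 0.3431, 0.1556]
tool_rot: [-1.376, 1.092, 1.375]
ft_force: [-0.8, -0.4, 1.3]
grip_width: 0.797
```

jog_arm(
  targets=[
    [0,0,0,-3,0,0,8.7],
    [0,0,0,-3,0,0,8.7],
    [0,0,0,-3,0,0,6.2],
    [0,0,0,-3,0,0,6.2],
    [0,0,0,-3,0,0,6.2],
  ],
)

```text
time: 37.92
position: [0.4913, 0.3431, 0.306]
tool_rot: [-1.376, 1.092, 1.376]
ft_force: [0.0, -0.3, -0.4]
grip_width: 0.761
```

```bash
python3 plan.py 5.1 0.5088 -0.108 0.24
python3 - <<'E'
from h import *
snap("scene","s12")
a=cv2.imread("pics/s12.png");cv2.imwrite("pics/c12.png",a[50:,200:])
E
```

```text
t 37.925 p [0.4913 0.3431 0.306 ] f [ 0.0355 -0.2905 -0.357 ] grip 0.7607134038552258 jawyaw 103.11631394181207 q7 1.1685869100105835
turn deg (tool) [98.0163 -0.0029  0.002 ]
shift cm now axes [  6.6004   8.5331 -44.3322]  after-turn axes [  6.598  -45.0893  -2.2674]
```

View pics/c12.png

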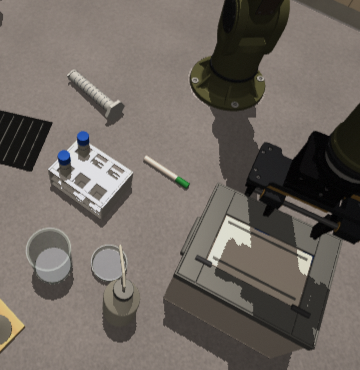

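jog_arm(
  targets=[
    [0,0,0,0,0.85,-4.4,6.2],
    [0,0,0,0,0.85,-4.4,6.2],
    [0,0,0,0,0.85,-4.4,6.2],
    [0,0,0,0,0.85,-4.4,6.2],
    [0,0,0,0,0.85,-4.4,6.2],
    [0,0,0,0,0.85,-4.4,6.2],
    [0,0,0,0,0.85,-4.4,6.2],
    [0,0,0,0,0.85,-4.4,6.2],
    [0,0,0,0,0.85,-4.4,6.2],
    [0,0,0,0,0.9,-4.7,6.2],
  ],
)

```text
time: 39.22
position: [0.5085, -0.1089, 0.305]
tool_rot: [-1.376, 1.091, 1.376]
ft_force: [0.2, 0.4, 0.6]
grip_width: 0.713
```

jog_arm(
  targets=[
    [9.8,0,0,0.65,0,0,6.2],
    [9.8,0,0,0.65,0,0,6.2],
    [9.8,0,0,0.65,0,0,6.2],
    [9.8,0,0,0.65,0,0,6.2],
    [9.8,0,0,0.65,0,0,6.2],
    [9.8,0,0,0.65,0,0,6.2],
    [9.8,0,0,0.65,0,0,6.2],
    [9.8,0,0,0.65,0,0,6.2],
    [9.8,0,0,0.65,0,0,6.2],
    [9.8,0,0,0.65,0,0,6.2],
  ],
)

```text
time: 40.48
position: [0.5085, -0.1077, 0.2397]
tool_rot: [-0.066, 1.57, 0.066]
ft_force: [-0.9, -0.5, -0.6]
grip_width: 0.71
```

```bash
python3 plan.py 5.1 0.5088 -0.108 0.114
```

```text
t 40.475 p [ 0.5085 -0.1077  0.2397] f [-0.9004 -0.5235 -0.6483] grip 0.7097737525165475 jawyaw 4.790914596605874 q7 0.25633489182054725
turn deg (tool) [-0.3091 -0.005   0.0019]
shift cm now axes [12.5656 -0.0312  0.0285]  after-turn axes [12.5656 -0.0317  0.0272]
```

jog_arm(
  targets=[
    [0,0,0,3.1,0,0,6.2],
    [0,0,0,3.1,0,0,6.2],
    [0,0,0,3.2,0,0,6.2],
    [0,0,0,3.2,0,0,6.2],
    [0,0,0,0,0,0,5],
    [0,0,0,0,0,0,3],
    [0,0,0,0,0,0,2],
    [0,0,0,0,0,0,2],
    [0,0,0,0,0,0,2],
    [0,0,0,0,0,0,2],
  ],
)

```text
time: 41.72
position: [0.5093, -0.1078, 0.1153]
tool_rot: [-0.07, 1.568, 0.07]
ft_force: [-0.9, -0.1, 5.0]
grip_width: 0.312
```

jog_arm(
  targets=[
    [0,0,0,-1.5,0,0,2],
    [0,0,0,-2.5,0,0,2],
    [0,0,0,-2.5,0,0,2],
    [0,0,0,-2.5,0,0,2],
    [0,0,0,0,0,0,2],
  ],
)

```text
time: 42.35
position: [0.5098, -0.108, 0.2066]
tool_rot: [-0.07, 1.566, 0.07]
ft_force: [-0.3, -0.0, -0.6]
grip_width: 0.313
```

jog_arm(
  targets=[
    [-9.8,0,0,-1.3,0,0,2],
    [-9.8,0,0,-1.3,0,0,2],
    [-9.8,0,0,-1.3,0,0,2],
    [-9.8,0,0,-1.3,0,0,2],
    [-9.8,0,0,-1.3,0,0,2],
    [-9.8,0,0,-1.3,0,0,2],
    [-9.8,0,0,-1.3,0,0,2],
    [-9.8,0,0,-1.3,0,0,2],
    [-9.8,0,0,-1.3,0,0,2],
    [-9.8,0,0,-1.3,0,0,2],
  ],
)

```text
time: 43.6
position: [0.508, -0.1076, 0.3335]
tool_rot: [-1.379, 1.09, 1.382]
ft_force: [0.4, -1.1, -1.4]
grip_width: 0.311
```

```bash
python3 plan.py 103.4 0.485 0.358 0.335;python3 - <<'E'
from h import *
snap("scene","s13")
a=cv2.imread("pics/s13.png");cv2.imwrite("pics/c13.png",a[50:,200:])
E
```

```text
t 43.6 p [ 0.508  -0.1076  0.3335] f [ 0.3603 -1.1333 -1.4497] grip 0.31105851284630365 jawyaw 103.4322099910111 q7 1.9651799070742149
turn deg (tool) [ 0.0322  0.0318 -0.1184]
shift cm now axes [-0.1437 -8.5795 45.8246]  after-turn axes [-0.1515 -8.5541 45.8294]
```

View pics/c13.png

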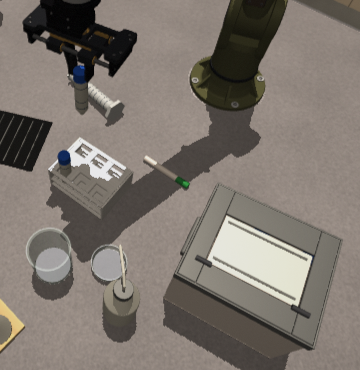

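jog_arm(
  targets=[
    [0,0,0,0,-0.9,4.6,2],
    [0,0,0,0,-0.9,4.6,2],
    [0,0,0,0,-0.9,4.6,2],
    [0,0,0,0,-0.9,4.6,2],
    [0,0,0,0,-0.9,4.6,2],
    [0,0,0,0,-0.9,4.6,2],
    [0,0,0,0,-0.8,4.5,2],
    [0,0,0,0,-0.8,4.5,2],
    [0,0,0,0,-0.8,4.5,2],
    [0,0,0,0,-0.7,4.5,2],
  ],
)

```text
time: 44.9
position: [0.4874, 0.3568, 0.3328]
tool_rot: [-1.374, 1.096, 1.374]
ft_force: [0.6, 0.0, -0.2]
grip_width: 0.31
```

```bash
python3 plan.py 103.4 0.485 0.358 0.155
```

```text
t 44.9 p [0.4874 0.3568 0.3328] f [ 0.619   0.0136 -0.2386] grip 0.3101261315950945 jawyaw 102.9475341414988 q7 1.141525955885914
turn deg (tool) [-0.4525 -0.0553 -0.1011]
shift cm now axes [17.7792  0.1768  0.1927]  after-turn axes [17.779   0.2067  0.1771]
```

jog_arm(
  targets=[
    [0,0,0,2.5,0,0,2],
    [0,0,0,2,0,0,2],
    [0,0,0,2,0,0,2],
    [0,0,0,2,0,0,2],
    [0,0,0,2,0,0,2],
    [0,0,0,2,0,0,2],
    [0,0,0,2,0,0,2],
  ],
)

```text
time: 45.78
position: [0.4869, 0.3552, 0.1875]
tool_rot: [-1.374, 1.096, 1.375]
ft_force: [-1.0, -1.1, 1.2]
grip_width: 0.31
```

jog_arm(
  targets=[
    [0,0,0,2,0,0,2],
    [0,0,0,1.4,0,0,2],
    [0,0,0,0,0,0,2],
  ],
)

```text
time: 46.15
position: [0.4861, 0.3545, 0.1531]
tool_rot: [-1.375, 1.098, 1.377]
ft_force: [-3.1, -2.7, -0.9]
grip_width: 0.315
```

jog_arm(
  targets=[
    [0,0,0,0,0,0,8.7],
    [0,0,0,0,0,0,8.7],
    [0,0,0,0,0,0,8.7],
    [0,0,0,0,0,0,8.7],
    [0,0,0,0,0,0,8.7],
  ],
)

```text
time: 46.78
position: [0.4881, 0.3556, 0.1557]
tool_rot: [-1.376, 1.092, 1.375]
ft_force: [-0.3, -0.2, 1.8]
grip_width: 0.795
```

jog_arm(
  targets=[
    [0,0,0,-3,0,0,8.7],
    [0,0,0,-3,0,0,8.7],
    [0,0,0,-3,0,0,6.2],
    [0,0,0,-3,0,0,6.2],
    [0,0,0,-3,0,0,6.2],
  ],
)

```text
time: 47.4
position: [0.4879, 0.3557, 0.306]
tool_rot: [-1.376, 1.092, 1.376]
ft_force: [0.6, 1.2, -0.3]
grip_width: 0.758
```

```bash
python3 plan.py 5.1 0.5785 -0.102 0.24
python3 - <<'E'
from h import *
snap("scene","s14")
a=cv2.imread("pics/s14.png");cv2.imwrite("pics/c14.png",a[50:,200:])
E
```

```text
t 47.4 p [0.4879 0.3557 0.306 ] f [ 0.6484  1.1739 -0.3181] grip 0.757862568725059 jawyaw 103.1141391457007 q7 1.1464546244204534
turn deg (tool) [98.0141  0.0023  0.    ]
shift cm now axes [  6.6022   1.5564 -46.6309]  after-turn axes [  6.6033 -46.3923   4.9601]
```

View pics/c14.png

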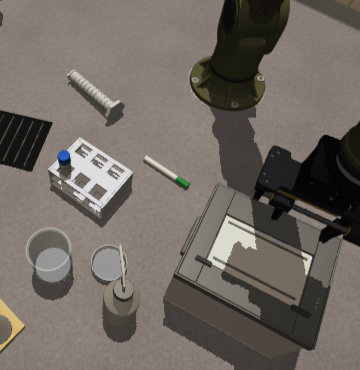

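jog_arm(
  targets=[
    [0,0,0,0,0.15,-4.65,6.2],
    [0,0,0,0,0.15,-4.65,6.2],
    [0,0,0,0,0.15,-4.65,6.2],
    [0,0,0,0,0.15,-4.65,6.2],
    [0,0,0,0,0.15,-4.65,6.2],
    [0,0,0,0,0.15,-4.65,6.2],
    [0,0,0,0,0.15,-4.65,6.2],
    [0,0,0,0,0.15,-4.65,6.2],
    [0,0,0,0,0.15,-4.65,6.2],
    [0,0,0,0,0.2,-4.8,6.2],
  ],
)

```text
time: 48.7
position: [0.5789, -0.1034, 0.3049]
tool_rot: [-1.376, 1.091, 1.376]
ft_force: [0.0, -0.0, -0.6]
grip_width: 0.712
```

jog_arm(
  targets=[
    [9.8,0,0,0.65,0,0,6.2],
    [9.8,0,0,0.65,0,0,6.2],
    [9.8,0,0,0.65,0,0,6.2],
    [9.8,0,0,0.65,0,0,6.2],
    [9.8,0,0,0.65,0,0,6.2],
    [9.8,0,0,0.65,0,0,6.2],
    [9.8,0,0,0.65,0,0,6.2],
    [9.8,0,0,0.65,0,0,6.2],
    [9.8,0,0,0.65,0,0,6.2],
    [9.8,0,0,0.65,0,0,6.2],
  ],
)

```text
time: 49.95
position: [0.5786, -0.1021, 0.2396]
tool_rot: [-0.066, 1.57, 0.066]
ft_force: [0.2, 1.2, -0.5]
grip_width: 0.715
```

```bash
python3 plan.py 5.1 0.5785 -0.102 0.114
```

```text
t 49.95 p [ 0.5786 -0.1021  0.2396] f [ 0.1863  1.1534 -0.482 ] grip 0.7149583216417419 jawyaw 4.793041408922347 q7 0.31578261718470924
turn deg (tool) [-0.307  -0.0076  0.0041]
shift cm now axes [12.5626  0.0164 -0.0061]  after-turn axes [12.5626  0.0155 -0.0077]
```

jog_arm(
  targets=[
    [0,0,0,3.1,0,0,6.2],
    [0,0,0,3.1,0,0,6.2],
    [0,0,0,3.2,0,0,6.2],
    [0,0,0,3.2,0,0,6.2],
    [0,0,0,0,0,0,5],
    [0,0,0,0,0,0,3],
    [0,0,0,0,0,0,2],
    [0,0,0,0,0,0,2],
    [0,0,0,0,0,0,2],
    [0,0,0,0,0,0,2],
  ],
)

```text
time: 51.2
position: [0.5793, -0.1023, 0.1153]
tool_rot: [-0.07, 1.568, 0.07]
ft_force: [-0.7, 1.1, 4.9]
grip_width: 0.314
```

jog_arm(
  targets=[
    [0,0,0,-1.5,0,0,2],
    [0,0,0,-2.5,0,0,2],
    [0,0,0,-2.5,0,0,2],
    [0,0,0,-2.5,0,0,2],
    [0,0,0,0,0,0,2],
  ],
)

```text
time: 51.82
position: [0.5799, -0.1025, 0.2066]
tool_rot: [-0.07, 1.566, 0.07]
ft_force: [-0.8, -0.9, -1.4]
grip_width: 0.317
```

jog_arm(
  targets=[
    [-9.8,0,0,-1.3,0,0,2],
    [-9.8,0,0,-1.3,0,0,2],
    [-9.8,0,0,-1.3,0,0,2],
    [-9.8,0,0,-1.3,0,0,2],
    [-9.8,0,0,-1.3,0,0,2],
    [-9.8,0,0,-1.3,0,0,2],
    [-9.8,0,0,-1.3,0,0,2],
    [-9.8,0,0,-1.3,0,0,2],
    [-9.8,0,0,-1.3,0,0,2],
    [-9.8,0,0,-1.3,0,0,2],
  ],
)

```text
time: 53.08
position: [0.5781, -0.102, 0.3332]
tool_rot: [-1.378, 1.09, 1.382]
ft_force: [1.0, 1.0, -1.1]
grip_width: 0.316
```

```bash
python3 plan.py 103.4 0.4925 0.329 0.335;python3 - <<'E'
from h import *
snap("scene","s15")
a=cv2.imread("pics/s15.png");cv2.imwrite("pics/c15.png",a[50:,200:])
E
```

```text
t 53.075 p [ 0.5781 -0.102   0.3332] f [ 0.981   1.0499 -1.0909] grip 0.31640361525540867 jawyaw 103.43544229182642 q7 1.9984957441311568
turn deg (tool) [ 0.0355  0.0424 -0.1307]
shift cm now axes [-0.1514 -1.6893 43.9141]  after-turn axes [-0.18   -1.6625 43.915 ]
```

View pics/c15.png

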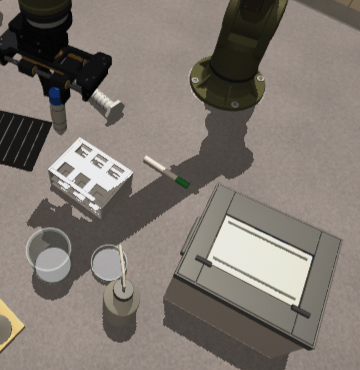

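jog_arm(
  targets=[
    [0,0,0,0,-0.2,4.4,2],
    [0,0,0,0,-0.2,4.4,2],
    [0,0,0,0,-0.2,4.4,2],
    [0,0,0,0,-0.2,4.4,2],
    [0,0,0,0,-0.2,4.4,2],
    [0,0,0,0,-0.2,4.4,2],
    [0,0,0,0,-0.2,4.4,2],
    [0,0,0,0,-0.1,4.4,2],
    [0,0,0,0,-0.1,4.4,2],
    [0,0,0,0,-0.1,4.3,2],
  ],
)

```text
time: 54.38
position: [0.4948, 0.3304, 0.3328]
tool_rot: [-1.374, 1.096, 1.375]
ft_force: [0.6, -0.1, -1.4]
grip_width: 0.313
```

```bash
python3 plan.py 103.4 0.4925 0.329 0.155
```

```text
t 54.375 p [0.4948 0.3304 0.3328] f [ 0.6057 -0.109  -1.4094] grip 0.3126231422193498 jawyaw 102.9667888397139 q7 1.1845875781954656
turn deg (tool) [-0.4332 -0.0402 -0.1057]
shift cm now axes [17.7765  0.2199 -0.0726]  after-turn axes [17.776   0.2533 -0.0833]
```

jog_arm(
  targets=[
    [0,0,0,2.5,0,0,2],
    [0,0,0,2,0,0,2],
    [0,0,0,2,0,0,2],
    [0,0,0,2,0,0,2],
    [0,0,0,2,0,0,2],
    [0,0,0,2,0,0,2],
    [0,0,0,2,0,0,2],
  ],
)

```text
time: 55.25
position: [0.4946, 0.3288, 0.1874]
tool_rot: [-1.374, 1.096, 1.375]
ft_force: [-2.2, -0.3, 0.4]
grip_width: 0.315
```

jog_arm(
  targets=[
    [0,0,0,2,0,0,2],
    [0,0,0,1.4,0,0,2],
    [0,0,0,0,0,0,2],
  ],
)

```text
time: 55.62
position: [0.4938, 0.3281, 0.1531]
tool_rot: [-1.375, 1.098, 1.378]
ft_force: [-3.1, -1.5, -1.2]
grip_width: 0.311
```

jog_arm(
  targets=[
    [0,0,0,0,0,0,8.7],
    [0,0,0,0,0,0,8.7],
    [0,0,0,0,0,0,8.7],
    [0,0,0,0,0,0,8.7],
    [0,0,0,0,0,0,8.7],
  ],
)

```text
time: 56.25
position: [0.4958, 0.3292, 0.1557]
tool_rot: [-1.376, 1.092, 1.375]
ft_force: [-0.8, -1.1, 1.3]
grip_width: 0.79
```

jog_arm(
  targets=[
    [0,0,0,-3,0,0,8.7],
    [0,0,0,-3,0,0,8.7],
    [0,0,0,-3,0,0,8.7],
    [0,0,0,-3,0,0,8.7],
    [0,0,0,-3,0,0,8.7],
  ],
)

```text
time: 56.88
position: [0.4956, 0.3293, 0.306]
tool_rot: [-1.376, 1.092, 1.376]
ft_force: [-0.1, 0.6, -0.7]
grip_width: 0.999
```

Run:
```python
from h import *
np.set_printoptions(precision=4,suppress=True)
st,im,d,P=snap("scene","s16"); np.savez("s16.npz",P=P,im=im)
st2,im2,d2,P2=snap("top","t16"); np.savez("t16.npz",P=P2,im=im2)
print(st["position"],st["joint_positions"])
for P_,n in ((P,"scene"),(P2,"top")):
    X,Y,Z=P_[...,0],P_[...,1],P_[...,2]
    m=((X>.25)&(X<.47)&(Y<.05)&(Y>-.45)&(Z>.006)&(Z<.08)).astype(np.uint8)
    k,lab,s,c=cv2.connectedComponentsWithStats(m)
    for i in range(1,k):
        if s[i,4]<60: continue
        q=P_[lab==i];r=cv2.minAreaRect((q[:,:2]*1000).astype(np.float32))
        print(n,c[i],s[i],r,cv2.boxPoints(r).round(0).tolist(),np.nanmax(q[:,2]))
    im_=im if n=="scene" else im2
    g=im_.max(-1)
    m=((X>.3)&(X<.85)&(Y<-.1)&(Y>-.45)&(Z<.012)&(g<55)).astype(np.uint8)
    k,lab,s,c=cv2.connectedComponentsWithStats(cv2.morphologyEx(m,cv2.MORPH_CLOSE,np.ones((5,5))))
    for i in range(1,k):
        if s[i,4]<900: continue
        q=P_[lab==i];q=q[~np.isnan(q[:,0])];print(n,"mat",c[i],s[i,4],cv2.minAreaRect((q[:,:2]*1000).astype(np.float32)),np.nanmedian(q[:,2]))
a=cv2.imread("pics/s16.png");cv2.imwrite("pics/c16.png",np.hstack([a[50:,100:],cv2.imread("pics/t16.png")[50:,220:]][:1]))
```

```text
[0.4956 0.3293 0.306 ] [-0.7623  0.1745  0.1529  1.4599 -0.0265  1.5092  1.1896]
scene [296.3725 145.3013] [267 120  58  51 843] ((330.04034423828125, -252.64552307128906), (205.3708038330078, 64.60823059082031), 87.67285919189453) [[294.0, -354.0], [358.0, -357.0], [366.0, -151.0], [302.0, -149.0]] 0.061695583509276064
scene [352.4188 212.9145] [343 206  20  15 117] ((385.30224609375, 23.505775451660156), (17.12622833251953, 52.96847915649414), 5.253127098083496) [[374.0, 49.0], [379.0, -4.0], [396.0, -2.0], [391.0, 51.0]] 0.019941336364895368
scene mat [213.3372 190.0885] 3004 ((582.486083984375, -311.2670593261719), (171.419677734375, 171.28346252441406), 27.396142959594727) 0.003424978726377481
top [251.3956 262.7033] [243 260  18   7  91] ((380.8776550292969, 22.568273544311523), (17.149673461914062, 53.33018112182617), 4.370194435119629) [[370.0, 49.0], [374.0, -5.0], [391.0, -3.0], [387.0, 50.0]] 0.021517982662542234
top [339.1906 282.7921] [308 269  67  24 808] ((326.8196716308594, -252.98104858398438), (201.0896759033203, 64.31021881103516), 86.65929412841797) [[289.0, -351.0], [353.0, -355.0], [365.0, -154.0], [301.0, -151.0]] 0.06272533014424053
top mat [356.6298 198.4428] 2796 ((582.3760375976562, -310.1471252441406), (168.41786193847656, 168.86839294433594), 27.480478286743164) 0.0034024718358032224
```

View pics/c16.png

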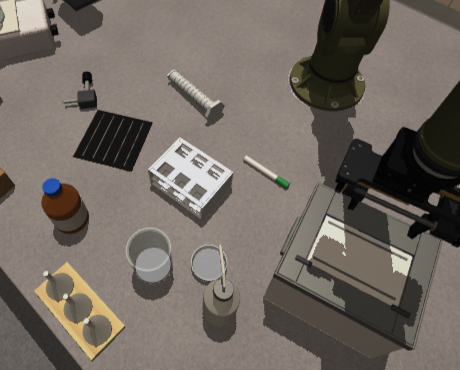

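View pics/t16.png

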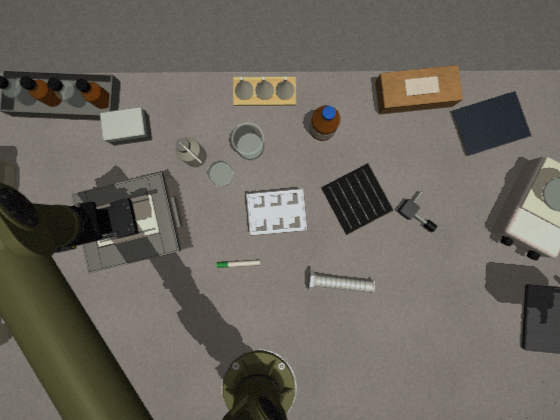

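```bash
python3 - <<'E'
from h import *
np.set_printoptions(precision=4,suppress=True)
for n in ("s16","t16"):
    P_=np.load(n+".npz")["P"];X,Y,Z=P_[...,0],P_[...,1],P_[...,2]
    m=(X>.26)&(X<.40)&(Y<-.13)&(Y>-.38)&(Z>.006)&(Z<.08)
    q=P_[m]
    ys=np.arange(-.35,-.14,.015);cs=[]
    for y in ys:
        s=q[abs(q[:,1]-y)<.0075]
        if len(s)<4: cs.append((y,0,0,0));continue
        cs.append((y,(s[:,0].min()+s[:,0].max())/2,np.ptp(s[:,0]),s[:,2].max()))
    print(n);print(np.array(cs)); print("y ext",q[:,1].min(),q[:,1].max())
E
python3 plan.py -3 0.324 -0.31 0.306
```

```text
s16
[[-0.35    0.3132  0.0385  0.0399]
 [-0.335   0.3147  0.0289  0.0391]
 [-0.32    0.3164  0.0299  0.0401]
 [-0.305   0.3178  0.0296  0.0413]
 [-0.29    0.3189  0.0317  0.0413]
 [-0.275   0.3234  0.0268  0.0422]
 [-0.26    0.3223  0.0326  0.0447]
 [-0.245   0.3253  0.0307  0.0446]
 [-0.23    0.3265  0.0313  0.0459]
 [-0.215   0.3286  0.03    0.0474]
 [-0.2     0.3308  0.031   0.0465]
 [-0.185   0.3322  0.0299  0.0488]
 [-0.17    0.3398  0.05    0.0597]
 [-0.155   0.334   0.0642  0.0617]]
y ext -0.3544222169983543 -0.1496561268062947
t16
[[-0.35    0.3276  0.0711  0.0408]
 [-0.335   0.3108  0.0801  0.0399]
 [-0.32    0.3075  0.0426  0.0408]
 [-0.305   0.3218  0.0896  0.0419]
 [-0.29    0.3004  0.0646  0.0448]
 [-0.275   0.3002  0.0708  0.0442]
 [-0.26    0.3187  0.0338  0.0461]
 [-0.245   0.3079  0.0612  0.0462]
 [-0.23    0.3224  0.0341  0.0486]
 [-0.215   0.3485  0.0928  0.0464]
 [-0.2     0.3382  0.0513  0.0484]
 [-0.185   0.327   0.105   0.0492]
 [-0.17    0.3301  0.1113  0.0622]
 [-0.155   0.3145  0.0983  0.0627]]
y ext -0.36413001106166837 -0.15075829833518858
t 56.975 p [0.497  0.3302 0.3091] f [ 0.4172 -0.1676 -0.1172] grip 1.0026418422523657 jawyaw 103.11009571368061 q7 1.1896672419384917
turn deg (tool) [106.1092   0.4331   0.0952]
shift cm now axes [ -0.0471  31.3737 -58.4269]  after-turn axes [  0.3057 -64.8375 -13.929 ]
```

```bash
python3 plan.py -6.6 0.46 -0.28 0.306
```

```text
t 56.975 p [0.497  0.3302 0.3091] f [ 0.4172 -0.1676 -0.1172] grip 1.0026418422523657 jawyaw 103.11009571368061 q7 1.1896672419384917
turn deg (tool) [109.7091   0.4405   0.0824]
shift cm now axes [  0.0371  17.4479 -58.5899]  after-turn axes [  0.3057 -61.0409   3.3347]
```

jog_arm(
  targets=[
    [0,0,0,0,1.75,-5.86,8.7],
    [0,0,0,0,1.75,-5.86,8.7],
    [0,0,0,0,1.75,-5.86,8.7],
    [0,0,0,0,1.75,-5.86,8.7],
    [0,0,0,0,1.75,-5.86,8.7],
    [0,0,0,0,1.75,-5.86,8.7],
    [0,0,0,0,1.75,-5.86,8.7],
    [0,0,0,0,1.75,-5.86,8.7],
    [0,0,0,0,1.75,-5.86,8.7],
    [0,0,0,0,1.7,-5.86,8.7],
  ],
)

```text
time: 58.22
position: [0.458, -0.2827, 0.3046]
tool_rot: [-1.376, 1.091, 1.376]
ft_force: [1.2, -0.5, 0.3]
grip_width: 0.998
```

jog_arm(
  targets=[
    [10,0,0,0,0,0,8.7],
    [10,0,0,0,0,0,8.7],
    [10,0,0,0,0,0,8.7],
    [10,0,0,0,0,0,8.7],
    [10,0,0,0,0,0,8.7],
    [10,0,0,0,0,0,8.7],
    [10,0,0,0,0,0,8.7],
    [10,0,0,0,0,0,8.7],
    [10,0,0,0,0,0,8.7],
    [10,0,0,0,0,0,8.7],
  ],
)

```text
time: 59.48
position: [0.4583, -0.2809, 0.3042]
tool_rot: [-0.038, 1.572, 0.038]
ft_force: [-0.3, 0.3, 0.0]
grip_width: 1.0
```

```bash
python3 plan.py -6.6 0.318 -0.309 0.306
python3 - <<'E'
from h import *
print(get_state()["joint_positions"].round(3))
st,im,d,P=snap("scene","s17")
X,Y,Z=P[...,0],P[...,1],P[...,2]
u=np.array([.973,.232]);v=np.array([-.232,.973]);D=P[...,:2]-np.array([.513,.3494])
a=D@u;b=D@v
for lo in np.arange(-.05,.05,.02):
    m=(a>lo)&(a<lo+.02)&(abs(b)<.08)&(Z>.05);print(round(lo,2),m.sum(),np.nanmedian(Z[m]))
E
```

```text
t 59.475 p [ 0.4583 -0.2809  0.3042] f [-0.329   0.3491  0.0168] grip 1.0000916735618148 jawyaw 2.7839396333465816 q7 0.587557800227019
turn deg (tool) [ 9.3839 -0.0629 -0.0177]
shift cm now axes [ -0.1647  -2.1273 -14.1508]  after-turn axes [ -0.1789  -4.4061 -13.6144]
[-0.276  0.047  0.813  1.617 -0.034  1.494  0.588]
-0.05 871 0.19026970449473657
-0.03 896 0.18991454332076785
-0.01 921 0.18980070011236438
0.01 970 0.1899065916870723
0.03 1019 0.19019280655103166
```

View pics/s17.png

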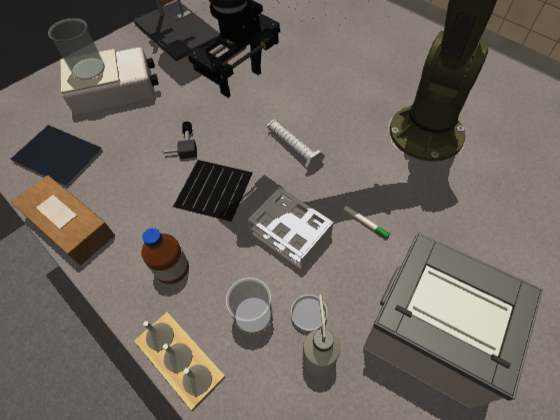

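jog_arm(
  targets=[
    [9.4,0,0,0,0,0,8.7],
    [0,0,10,0,0,0,8.7],
    [0,0,10,0,0,0,8.7],
    [0,0,10,0,0,0,8.7],
    [0,0,10,0,0,0,8.7],
    [0,0,0,0,0,0,8.7],
  ],
)

```text
time: 60.28
position: [0.4567, -0.2839, 0.3006]
tool_rot: [0.633, 1.465, 0.457]
ft_force: [-0.3, 0.4, -0.0]
grip_width: 1.0
```

```bash
cat > plan2.py <<'E'
import sys
from h import *
# plan2.py raz alpha x y z : tool x = -cosα up - sinα r, jaw horizontal perpendicular, r azimuth raz ; (after +90 flip use alpha-90)
np.set_printoptions(precision=3,suppress=True)
st,m=pose();p=st["position"]
raz,al=np.radians(float(sys.argv[1])),np.radians(float(sys.argv[2]));t=np.array([float(a) for a in sys.argv[3:6]])
r=np.array([np.cos(raz),np.sin(raz),0]);up=np.array([0,0,1.])
x=-np.cos(al)*up-np.sin(al)*r; z=np.cross(up,-r)*-1; z=np.cross(r,up)*-1
y=np.cross(z,x);G=np.stack([x,y,z],1)
print("t",st["time"],"p",p,"f",st["ft_force"],"grip",st["grip_width"]);print("q",st["joint_positions"]);print(m)
print("turn",np.degrees(R.from_matrix(m.T@G).as_rotvec()))
print("shift cm now",m.T@(t-p)*100,"after-turn",G.T@(t-p)*100)
E
python3 plan2.py -96.6 40 0.318 -0.309 0.12
```

```text
t 60.275 p [ 0.457 -0.284  0.301] f [-0.28   0.446 -0.04 ] grip 0.9999129941719285
q [ 0.233  0.489  0.868  1.409 -0.768  1.997  0.926]
[[ 0.069  0.093  0.993]
 [ 0.641  0.759 -0.115]
 [-0.765  0.644 -0.007]]
turn [-0.273 -0.291 -0.116]
shift cm now [ 11.244 -14.823 -13.359] after-turn [ 11.205 -14.737 -13.486]
```

jog_arm(
  targets=[
    [0,0,0,1.87,-2.47,-2.23,8.7],
    [0,0,0,1.87,-2.47,-2.23,8.7],
    [0,0,0,1.87,-2.47,-2.23,8.7],
    [0,0,0,1.87,-2.47,-2.23,8.7],
    [0,0,0,1.87,-2.47,-2.23,8.7],
    [0,0,0,1.87,-2.47,-2.23,8.7],
  ],
)

```text
time: 61.02
position: [0.3214, -0.307, 0.1238]
tool_rot: [0.619, 1.461, 0.463]
ft_force: [0.5, 0.4, 0.2]
grip_width: 1.002
```

```bash
python3 plan2.py -96.6 40 0.318 -0.309 0.03
python3 - <<'E'
from h import *
snap("scene","s18");snap("wrist","w18")
a=cv2.imread("pics/s18.png");b=cv2.imread("pics/w18.png")
cv2.imwrite("pics/c18.png",np.hstack([a[:360,120:480],b[:360,80:]]))
E
```

```text
t 61.025 p [ 0.321 -0.307  0.124] f [0.513 0.407 0.232] grip 1.0024631639082535
q [ 0.348  0.543  0.879  1.749 -0.659  1.746  1.315]
[[ 0.07   0.078  0.994]
 [ 0.637  0.763 -0.105]
 [-0.767  0.641  0.003]]
turn [ 0.564 -0.229  0.124]
shift cm now [ 7.048 -6.195 -0.352] after-turn [ 7.033 -6.214 -0.319]
```

View pics/c18.png

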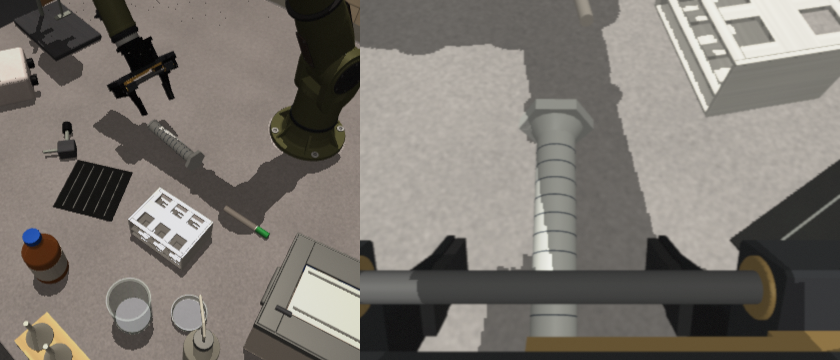

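jog_arm(
  targets=[
    [0,0,0,1.76,-1.55,-0.1,8.7],
    [0,0,0,1.76,-1.55,-0.1,8.7],
    [0,0,0,1.76,-1.55,-0.1,8.7],
    [0,0,0,1.2,-1.05,0,8.7],
    [0,0,0,0.4,-0.35,0,8.7],
    [0,0,0,0,0,0,8.7],
  ],
)

```text
time: 61.88
position: [0.3178, -0.3095, 0.0324]
tool_rot: [0.625, 1.462, 0.461]
ft_force: [-0.3, 0.0, -0.8]
grip_width: 1.002
```

```bash
python3 plan2.py -96.6 40 0.318 -0.309 0.03
python3 - <<'E'
from h import *
snap("scene","s19");snap("wrist","w19")
a=cv2.imread("pics/s19.png");b=cv2.imread("pics/w19.png")
cv2.imwrite("pics/c19.png",np.hstack([a[:360,120:480],b[:360,80:]]))
E
```

```text
t 61.875 p [ 0.318 -0.309  0.032] f [-0.343  0.018 -0.765] grip 1.0020693558950644
q [ 0.403  0.678  0.821  1.789 -0.729  1.633  1.41 ]
[[ 0.07   0.084  0.994]
 [ 0.639  0.761 -0.11 ]
 [-0.766  0.643 -0.   ]]
turn [ 0.221 -0.211 -0.014]
shift cm now [ 0.213 -0.115  0.017] after-turn [ 0.213 -0.115  0.016]
```

View pics/c19.png

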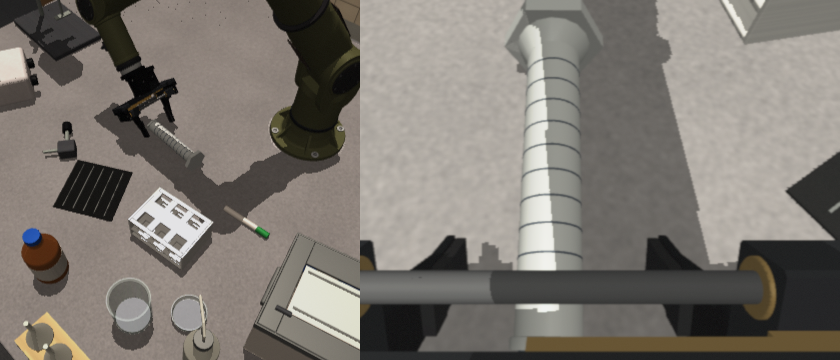

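jog_arm(
  targets=[
    [0,0,0,0,0,0,6],
    [0,0,0,0,0,0,4.5],
    [0,0,0,0,0,0,3.6],
    [0,0,0,0,0,0,2.6],
    [0,0,0,0,0,0,2.6],
    [0,0,0,0,0,0,2.6],
    [0,0,0,0,0,0,2.6],
  ],
  squeeze=45,
)

```text
time: 62.85
position: [0.3175, -0.3093, 0.0326]
tool_rot: [0.625, 1.462, 0.461]
ft_force: [-1.8, 0.1, 1.8]
grip_width: 0.327
```

jog_arm(
  targets=[
    [0,0,0,-0.77,0.64,0,2.6],
    [0,0,0,-1.53,1.29,0,2.6],
    [0,0,0,-2.3,1.93,0,2.6],
    [0,0,0,-3.06,2.57,0,2.6],
    [0,0,0,-3.06,2.57,0,2.6],
    [0,0,0,-3.06,2.57,0,2.6],
    [0,0,0,-3.06,2.57,0,2.6],
    [0,0,0,0,0,0,2.6],
  ],
)

```text
time: 63.85
position: [0.318, -0.3107, 0.2562]
tool_rot: [0.62, 1.457, 0.459]
ft_force: [-0.2, 0.5, -0.7]
grip_width: 0.296
```

```bash
python3 plan2.py -96.6 0 0.46 -0.309 0.25
python3 - <<'E'
from h import *
snap("scene","s20");snap("wrist","w20")
a=cv2.imread("pics/s20.png");b=cv2.imread("pics/w20.png")
cv2.imwrite("pics/c20.png",np.hstack([a[:360,120:480],b[:360,80:]]))
E
```

```text
t 63.85 p [ 0.318 -0.311  0.256] f [-0.237  0.523 -0.659] grip 0.29591845896883917
q [ 0.303  0.397  0.941  1.623 -0.593  1.936  1.18 ]
[[ 0.075  0.081  0.994]
 [ 0.635  0.764 -0.11 ]
 [-0.769  0.64   0.006]]
turn [  0.4     0.206 -39.774]
shift cm now [ 1.645  0.881 14.095] after-turn [ 0.621  1.803 14.089]
```

View pics/c20.png

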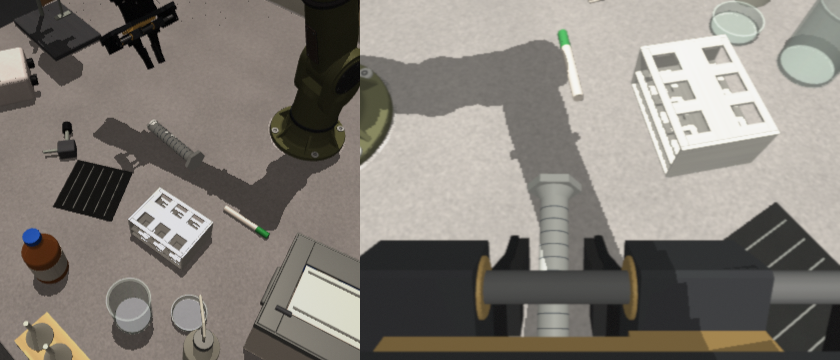

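jog_arm(
  targets=[
    [0,0,0,0,0,0,8.7],
    [0,0,0,0,0,0,8.7],
    [0,0,0,0,0,0,8.7],
    [0,0,0,0,0,0,8.7],
  ],
)

```text
time: 64.45
position: [0.3178, -0.3093, 0.2522]
tool_rot: [0.625, 1.462, 0.461]
ft_force: [0.6, -0.9, 0.5]
grip_width: 0.668
```

Run:
```python
from h import *
np.set_printoptions(precision=4,suppress=True)
for n in ("scene","wrist"):
    st,im,d,P=snap(n,"x"+n)
    X,Y,Z=P[...,0],P[...,1],P[...,2]
    m=(X>.24)&(X<.42)&(Y<-.13)&(Y>-.42)&(Z>.008)&(Z<.08)
    k,lab,s,c=cv2.connectedComponentsWithStats(m.astype(np.uint8))
    i=1+np.argmax(s[1:,4]);q=P[lab==i]
    cs=[]
    for y in np.arange(-.36,-.14,.02):
        t=q[abs(q[:,1]-y)<.008]
        if len(t)>4: cs.append((y,(t[:,0].min()+t[:,0].max())/2,np.ptp(t[:,0]),np.percentile(t[:,2],97)))
    print(n,c[i],s[i,4],q[:,1].min(),q[:,1].max());print(np.array(cs))
```

```text
scene [296.2019 145.2257] 842 -0.3544090314135725 -0.14893386650433926
[[-0.34    0.3112  0.0372  0.0386]
 [-0.32    0.3161  0.0318  0.039 ]
 [-0.3     0.32    0.0282  0.041 ]
 [-0.28    0.3216  0.0312  0.0419]
 [-0.26    0.323   0.0318  0.0429]
 [-0.24    0.3266  0.0308  0.0437]
 [-0.22    0.3284  0.0302  0.0456]
 [-0.2     0.3305  0.0298  0.0462]
 [-0.18    0.3321  0.0324  0.0465]
 [-0.16    0.3363  0.0601  0.0601]]
wrist [274.8555 217.5307] 3190 -0.264931051672146 -0.15255180706133176
[[-0.26    0.3215  0.0337  0.0424]
 [-0.24    0.3232  0.0349  0.0433]
 [-0.22    0.3254  0.0357  0.0443]
 [-0.2     0.3282  0.035   0.0455]
 [-0.18    0.3322  0.0394  0.0488]
 [-0.16    0.3324  0.0672  0.0596]]
```

```bash
python3 plan2.py -96.6 40 0.317 -0.303 0.024
```

```text
t 64.55 p [ 0.318 -0.309  0.252] f [-0.461 -0.169  0.125] grip 0.7588975587457566
q [ 0.304  0.402  0.939  1.628 -0.593  1.935  1.18 ]
[[ 0.07   0.084  0.994]
 [ 0.639  0.761 -0.11 ]
 [-0.766  0.643 -0.   ]]
turn [ 0.228 -0.209 -0.01 ]
shift cm now [ 17.883 -14.206  -0.147] after-turn [ 17.885 -14.203  -0.155]
```

jog_arm(
  targets=[
    [0,0,0,3,-2.37,0,8.7],
    [0,0,0,3,-2.37,0,8.7],
    [0,0,0,3,-2.37,0,8.7],
    [0,0,0,3,-2.37,0,8.7],
    [0,0,0,3,-2.37,-0.1,8.7],
    [0,0,0,1.6,-1.35,0,8.7],
    [0,0,0,1.0,-0.84,0,8.7],
    [0,0,0,0,0,0,8.7],
  ],
)

```text
time: 65.55
position: [0.3175, -0.3037, 0.0273]
tool_rot: [0.625, 1.462, 0.461]
ft_force: [0.4, -0.0, 0.6]
grip_width: 1.0
```

```bash
python3 plan2.py -96.6 40 0.317 -0.303 0.024
```

```text
t 65.55 p [ 0.317 -0.304  0.027] f [ 0.389 -0.027  0.57 ] grip 1.000064299436255
q [ 0.396  0.677  0.82   1.804 -0.733  1.621  1.413]
[[ 0.07   0.084  0.994]
 [ 0.639  0.761 -0.109]
 [-0.766  0.643 -0.   ]]
turn [ 0.23  -0.216 -0.02 ]
shift cm now [ 0.296 -0.164 -0.057] after-turn [ 0.296 -0.164 -0.058]
```

jog_arm(
  targets=[
    [0,0,0,0.27,-0.2,0,8.7],
    [0,0,0,0,0,0,6],
    [0,0,0,0,0,0,4.5],
    [0,0,0,0,0,0,3.4],
    [0,0,0,0,0,0,3],
    [0,0,0,0,0,0,3],
  ],
)

```text
time: 66.3
position: [0.3175, -0.3034, 0.024]
tool_rot: [0.625, 1.462, 0.461]
ft_force: [0.1, -0.5, 0.1]
grip_width: 0.521
```

jog_arm(
  targets=[
    [0,0,0,0,0,0,2.6],
    [0,0,0,0,0,0,2.6],
    [0,0,0,0,0,0,2.6],
    [0,0,0,0,0,0,2.6],
  ],
)

```text
time: 66.8
position: [0.3174, -0.3035, 0.0241]
tool_rot: [0.625, 1.462, 0.461]
ft_force: [0.2, -0.5, 1.4]
grip_width: 0.357
```

jog_arm(
  targets=[
    [0,0,0,0,0,0,2.6],
    [0,0,0,0,0,0,2.6],
  ],
)

```text
time: 67.05
position: [0.3175, -0.3035, 0.0241]
tool_rot: [0.625, 1.461, 0.461]
ft_force: [-0.1, 0.0, 1.8]
grip_width: 0.356
```

Run:
```python
from h import *
snap("scene","s21");snap("wrist","w21")
a=cv2.imread("pics/s21.png");b=cv2.imread("pics/w21.png")
cv2.imwrite("pics/c21.png",np.hstack([cv2.resize(a[60:200,200:340],(360,360)),b[:360,80:]]))
```

```text
(no output)
```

View pics/c21.png

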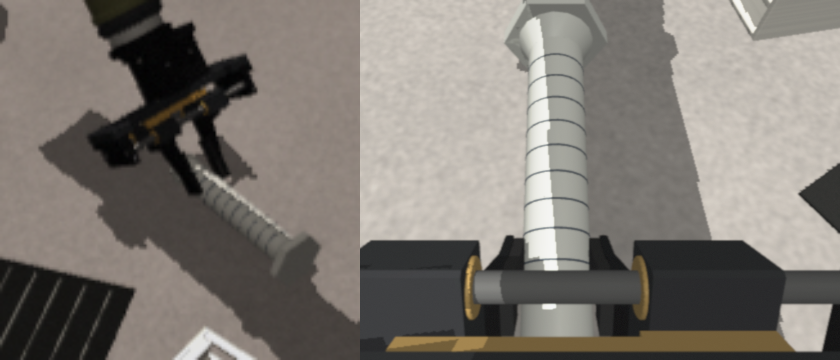

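jog_arm(
  targets=[
    [0,0,0,-0.38,0.32,0,2.6],
    [0,0,0,-0.77,0.64,0,2.6],
    [0,0,0,-0.77,0.64,0,2.6],
    [0,0,0,0,0,0,2.6],
  ],
)

```text
time: 67.65
position: [0.3179, -0.3041, 0.0499]
tool_rot: [0.623, 1.46, 0.46]
ft_force: [-0.0, -0.7, -1.6]
grip_width: 0.356
```

Run:
```python
from h import *
snap("scene","s22");snap("wrist","w22")
a=cv2.imread("pics/s22.png");b=cv2.imread("pics/w22.png")
cv2.imwrite("pics/c22.png",np.hstack([cv2.resize(a[60:200,200:340],(360,360)),b[:360,80:]]))
```

```text
(no output)
```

View pics/c22.png

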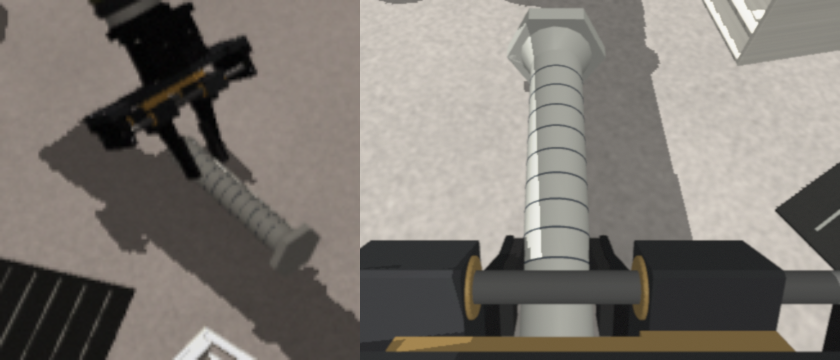

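jog_arm(
  targets=[
    [0,0,0,-1.5,1.29,0,2.6],
    [0,0,0,-1.9,1.6,0,2.6],
    [0,0,0,-2.3,1.93,0,2.6],
    [0,0,0,-2.3,1.93,0,2.6],
    [0,0,0,-2.3,1.93,0,2.6],
    [0,0,0,-2.3,1.93,0,2.6],
    [0,0,0,-2.3,1.93,0,2.6],
    [0,0,0,-1.5,1.29,0,2.6],
    [0,0,0,0,0,0,2.6],
  ],
)

```text
time: 68.88
position: [0.3175, -0.3036, 0.2651]
tool_rot: [0.622, 1.46, 0.46]
ft_force: [-0.2, 0.3, -2.0]
grip_width: 0.357
```

jog_arm(
  targets=[
    [0,0,-5,0,0,0,2.6],
    [0,0,-7,0,0,0,2.6],
    [0,0,-7,0,0,0,2.6],
    [0,0,-7,0,0,0,2.6],
    [0,0,-7,0,0,0,2.6],
    [0,0,-7,0,0,0,2.6],
    [0,0,0,0,0,0,2.6],
  ],
)

```text
time: 69.75
position: [0.3179, -0.3002, 0.2628]
tool_rot: [0.083, 1.57, -0.08]
ft_force: [-0.1, -0.0, -1.5]
grip_width: 0.36
```

```bash
python3 plan2.py -96.6 0 0.58 -0.31 0.25
python3 - <<'E'
from h import *
snap("scene","s23");snap("wrist","w23")
a=cv2.imread("pics/s23.png");b=cv2.imread("pics/w23.png")
cv2.imwrite("pics/c23.png",np.hstack([cv2.resize(a[0:210,150:360],(360,360)),b[:360,80:]]))
E
```

```text
t 69.75 p [ 0.318 -0.3    0.263] f [-0.107 -0.032 -1.495] grip 0.3598003836404456
q [-0.149 -0.256  0.72   1.893  0.167  1.446  0.43 ]
[[-0.     0.103  0.995]
 [ 0.002  0.995 -0.103]
 [-1.     0.002 -0.   ]]
turn [ 0.668 -0.027 -0.126]
shift cm now [ 1.273  1.729 26.176] after-turn [ 1.281  2.037 26.153]
```

View pics/c23.png

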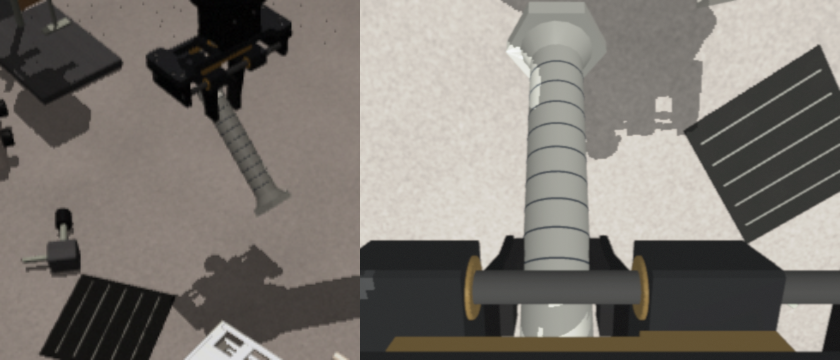

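jog_arm(
  targets=[
    [0,0,0,0,0.2,2.5,2.6],
    [0,0,0,0,0.3,3.3,2.6],
    [0,0,0,0,0.3,3.3,2.6],
    [0,0,0,0,0.2,3.3,2.6],
    [0,0,0,0,0.2,3.3,2.6],
    [0,0,0,0,0.2,3.3,2.6],
    [0,0,0,0,0.2,3.3,2.6],
    [0,0,0,0,0.1,2.5,2.6],
    [0,0,0,0,0,1.3,2.6],
    [0,0,0,0,0,0,2.6],
  ],
)

```text
time: 71.1
position: [0.5786, -0.3157, 0.2625]
tool_rot: [0.086, 1.572, -0.088]
ft_force: [0.4, -0.3, -1.4]
grip_width: 0.356
```

jog_arm(
  targets=[
    [-6,0,0,0,0,0,2.6],
    [-8,0,0,0,0,0,2.6],
    [-8,0,0,0,0,0,2.6],
    [-8,0,0,0,0,0,2.6],
    [-8,0,0,0,0,0,2.6],
    [-8,0,0,0,0,0,2.6],
    [-8,0,0,0,0,0,2.6],
    [-6,0,0,0,0,0,2.6],
    [0,0,0,0,0,0,2.6],
  ],
)

```text
time: 72.22
position: [0.5776, -0.3156, 0.264]
tool_rot: [-0.729, 1.445, 0.729]
ft_force: [-0.3, -0.2, -1.3]
grip_width: 0.352
```

```bash
python3 plan2.py -36 0 0.58 -0.31 0.25
```

```text
t 72.225 p [ 0.578 -0.316  0.264] f [-0.338 -0.193 -1.313] grip 0.3524285483818555
q [ 0.014  0.356  0.596  1.379 -0.198  1.467  1.536]
[[ 0.    -0.804  0.594]
 [ 0.     0.594  0.804]
 [-1.    -0.     0.   ]]
turn [-0.454  0.019  0.005]
shift cm now [1.404 0.136 0.596] after-turn [1.404 0.131 0.598]
```

Now tilt further toward upright (50° more about −z), at height, and look.

jog_arm(
  targets=[
    [0,0,-5,0,0,0,2.6],
    [0,0,-8,0,0,0,2.6],
    [0,0,-8,0,0,0,2.6],
    [0,0,-8,0,0,0,2.6],
    [0,0,-8,0,0,0,2.6],
    [0,0,-8,0,0,0,2.6],
    [0,0,-5,0,0,0,2.6],
    [0,0,0,0,0,0,2.6],
  ],
)

```text
time: 73.22
position: [0.5761, -0.3148, 0.2609]
tool_rot: [-1.233, 0.974, 0.052]
ft_force: [0.2, -0.2, -1.5]
grip_width: 0.354
```

```bash
python3 plan2.py -36.4 -50 0.582 -0.31 0.2
python3 - <<'E'
from h import *
for n in ("scene","top","wrist"):
    st,im,d,P=snap(n,n+"24");np.savez(n+"24.npz",P=P,im=im)
a=cv2.imread("pics/scene24.png");b=cv2.imread("pics/wrist24.png")
cv2.imwrite("pics/c24.png",np.hstack([cv2.resize(a[50:260,100:310],(360,360)),b[:360,80:]]))
E
```

```text
t 73.225 p [ 0.576 -0.315  0.261] f [ 0.235 -0.234 -1.482] grip 0.3540433215935275
q [-0.053 -0.234  0.338  2.198  0.829  0.444  0.616]
[[ 0.614 -0.52   0.594]
 [-0.453  0.383  0.805]
 [-0.646 -0.763 -0.   ]]
turn [ 0.01  -0.023 -0.237]
shift cm now [4.082 4.529 0.738] after-turn [4.064 4.546 0.735]
```

View pics/c24.png

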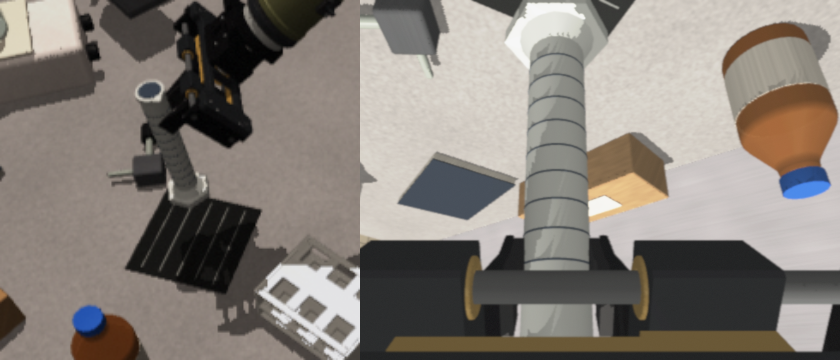

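```bash
cat > fit.py <<'E'
import sys
from h import *
from scipy.optimize import least_squares
np.set_printoptions(precision=4,suppress=True)
def fit(P,c0,zlo,zhi,rad=.017):
    P=P[~np.isnan(P[...,0])];
    m=(np.hypot(P[:,0]-c0[0],P[:,1]-c0[1])<.05)&(P[:,2]>zlo)&(P[:,2]<zhi);q=P[m]
    zm=(zlo+zhi)/2
    def f(v):
        a=np.array([v[2],v[3],1.]);a/=np.linalg.norm(a);w=q-np.array([v[0],v[1],zm])
        return np.linalg.norm(w-np.outer(w@a,a),axis=1)-rad
    s=least_squares(f,[c0[0],c0[1],0,0],loss="soft_l1",f_scale=.0015)
    return s.x,len(q),np.sqrt(np.mean(s.fun**2)),zm
if __name__=="__main__":
    tag=sys.argv[1];c0=[float(sys.argv[2]),float(sys.argv[3])];zlo,zhi=float(sys.argv[4]),float(sys.argv[5])
    for n in sys.argv[6:]:
        P=np.load(n+tag+".npz")["P"]
        x,k,e,zm=fit(P,c0,zlo,zhi)
        lo=P[(np.hypot(P[...,0]-x[0],P[...,1]-x[1])<.06)&(P[...,2]>.03)]
        print(n,"axis pt",x[:2],"z",zm,"tilt deg x,y",np.degrees(np.arctan(x[2:])),"n",k,"rms",e,"lowest z",np.sort(lo[:,2])[:3] if len(lo) else None)
E
python3 fit.py 24 0.576 -0.315 0.13 0.215 scene wrist top
```

```text
scene axis pt [ 0.573  -0.3115] z 0.1725 tilt deg x,y [ 3.6228 -2.9225] n 367 rms 0.0011124646412938254 lowest z [0.1085 0.1117 0.1118]
wrist axis pt [ 0.5758 -0.3144] z 0.1725 tilt deg x,y [ 3.2639 -2.5435] n 7575 rms 0.0009926757500070636 lowest z [0.1152 0.1152 0.1154]
top axis pt [ 0.5706 -0.3105] z 0.1725 tilt deg x,y [ 7.6561 -7.3041] n 12 rms 0.0007350059534897061 lowest z [0.1149 0.1182 0.1198]
```

jog_arm(
  targets=[
    [0,0,0,1.3,1.5,0,2.6],
    [0,0,0,1.3,1.5,0,2.6],
    [0,0,-2.2,0,0,0,2.6],
    [0,0,-2.1,0,0,0,2.6],
    [0,0,0,0,0,0,2.6],
  ],
)

```text
time: 74.0
position: [0.5796, -0.3157, 0.2239]
tool_rot: [-1.271, 0.924, -0.008]
ft_force: [-0.0, 0.4, -1.6]
grip_width: 0.355
```

```bash
python3 plan2.py -36.4 -54.3 0.577 -0.307 0.166
python3 - <<'E'
from h import *
for n in ("scene","wrist"):
    st,im,d,P=snap(n,n+"25");np.savez(n+"25.npz",P=P,im=im)
E
python3 fit.py 25 0.576 -0.315 0.09 0.175 scene wrist
```

```text
t 74.0 p [ 0.58  -0.316  0.224] f [-0.036  0.416 -1.572] grip 0.35539375053256117
q [ 0.082 -0.175  0.215  2.293  1.278  0.311  0.135]
[[ 0.654 -0.471  0.592]
 [-0.481  0.345  0.806]
 [-0.584 -0.812 -0.001]]
turn [ 0.075  0.036 -0.031]
shift cm now [2.795 5.125 0.549] after-turn [2.792 5.128 0.544]
scene axis pt [ 0.5821 -0.3166] z 0.1325 tilt deg x,y [-0.8079 -0.2726] n 343 rms 0.0013562819515131085 lowest z [0.0739 0.0741 0.0745]
wrist axis pt [ 0.5821 -0.3181] z 0.1325 tilt deg x,y [ 0.1153 -0.0421] n 7631 rms 0.0009196711321969768 lowest z [0.0747 0.0748 0.0749]
```

jog_arm(
  targets=[
    [0,0,0,0.69,1.08,0.1,2.6],
    [0,0,0,0.69,1.08,0.1,2.6],
    [0,0,0,0.69,1.08,0.1,2.6],
    [0,0,0,0.69,1.08,0.1,2.6],
    [0,0,0,0.69,1.08,0.1,2.6],
    [0,0,0,0,0,0,2.6],
    [0,0,0,0,0,0,2.6],
  ],
)

```text
time: 74.97
position: [0.5803, -0.3093, 0.1611]
tool_rot: [-1.271, 0.922, -0.009]
ft_force: [-0.1, -0.3, -2.1]
grip_width: 0.352
```

```bash
python3 plan2.py -36.4 -54.3 0.580 -0.3097 0.154
python3 - <<'E'
from h import *
for n in ("scene","wrist"):
    st,im,d,P=snap(n,n+"26");np.savez(n+"26.npz",P=P,im=im)
a=cv2.imread("pics/scene26.png");b=cv2.imread("pics/wrist26.png")
cv2.imwrite("pics/c26.png",np.hstack([cv2.resize(a[80:260,130:310],(360,360)),b[:360,80:]]))
E
python3 fit.py 26 0.582 -0.311 0.03 0.11 scene wrist
```

```text
t 74.975 p [ 0.58  -0.309  0.161] f [-0.096 -0.322 -2.097] grip 0.35214778515309864
q [ 0.104 -0.065  0.189  2.354  1.815  0.291 -0.449]
[[ 0.655 -0.469  0.592]
 [-0.481  0.345  0.806]
 [-0.583 -0.813  0.001]]
turn [0.027 0.095 0.073]
shift cm now [ 0.414  0.576 -0.045] after-turn [ 0.414  0.575 -0.045]
scene axis pt [ 0.5835 -0.3107] z 0.07 tilt deg x,y [-1.221   0.0836] n 266 rms 0.0012462634575891069 lowest z [0.0301 0.0303 0.0304]
wrist axis pt [ 0.5829 -0.3117] z 0.07 tilt deg x,y [-0.4319  0.2595] n 6882 rms 0.0005737630058196757 lowest z [0.03 0.03 0.03]
```

View pics/c26.png

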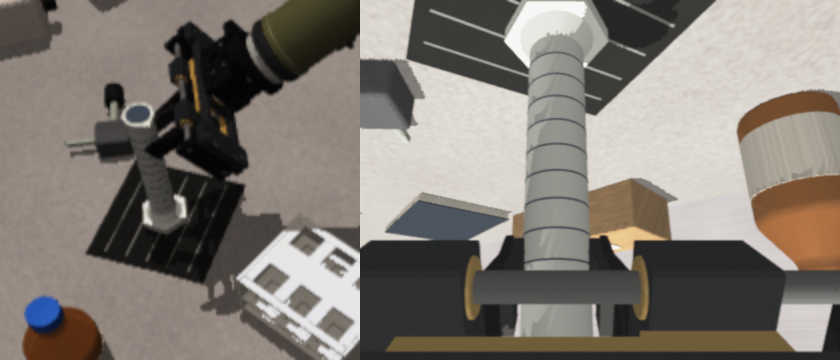

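jog_arm(
  targets=[
    [0,0,0,0.15,0.2,0,2.6],
    [0,0,0,0.15,0.2,0,2.6],
    [0,0,0,0,0,0,2.6],
  ],
)

```text
time: 75.45
position: [0.5794, -0.309, 0.1545]
tool_rot: [-1.271, 0.924, -0.008]
ft_force: [-0.1, -0.1, -1.7]
grip_width: 0.356
```

jog_arm(
  targets=[
    [0,0,0,0.12,0.16,0,2.6],
    [0,0,0,0,0,0,2.6],
  ],
)

```text
time: 75.7
position: [0.5796, -0.3091, 0.1527]
tool_rot: [-1.271, 0.923, -0.008]
ft_force: [-0.9, -0.0, -1.3]
grip_width: 0.359
```

jog_arm(
  targets=[
    [0,0,0,0.06,0.08,0,2.6],
    [0,0,0,0,0,0,2.6],
  ],
)

```text
time: 75.95
position: [0.58, -0.3094, 0.1526]
tool_rot: [-1.271, 0.922, -0.009]
ft_force: [0.3, -0.5, 1.1]
grip_width: 0.356
```

jog_arm(
  targets=[
    [0,0,0,0.06,0.08,0,2.6],
    [0,0,0,0,0,0,2.6],
  ],
)

```text
time: 76.2
position: [0.5805, -0.3097, 0.1525]
tool_rot: [-1.272, 0.922, -0.01]
ft_force: [0.3, -0.6, 4.7]
grip_width: 0.358
```

jog_arm(
  targets=[
    [0,0,0,0,0,0,2.6],
    [0,0,0,0,0,0,2.6],
  ],
  squeeze=5,
)

```text
time: 76.45
position: [0.5802, -0.3094, 0.1519]
tool_rot: [-1.271, 0.922, -0.01]
ft_force: [0.5, -0.6, 4.9]
grip_width: 0.383
```

```bash
python3 plan2.py -36.4 -54.3 0.580 -0.3097 0.154
python3 - <<'E'
from h import *
for n in ("scene","wrist"):
    st,im,d,P=snap(n,n+"27");np.savez(n+"27.npz",P=P,im=im)
E
python3 fit.py 27 0.582 -0.311 0.03 0.11 scene wrist
```

```text
t 76.45 p [ 0.58  -0.309  0.152] f [ 0.5   -0.588  4.892] grip 0.382941832973696
q [ 0.102 -0.046  0.193  2.361  1.9    0.295 -0.538]
[[ 0.655 -0.469  0.592]
 [-0.481  0.345  0.806]
 [-0.582 -0.813  0.   ]]
turn [0.048 0.093 0.098]
shift cm now [-0.121 -0.17  -0.039] after-turn [-0.121 -0.17  -0.039]
scene axis pt [ 0.5827 -0.3105] z 0.07 tilt deg x,y [-0.6158  0.2039] n 245 rms 0.000996009399612358 lowest z [0.0301 0.0303 0.031 ]
wrist axis pt [ 0.5826 -0.3117] z 0.07 tilt deg x,y [-0.4365  0.2897] n 6987 rms 0.00045220004882851175 lowest z [0.03   0.03   0.0301]
```

Standing flat, within about 0.5° of vertical. Open symmetrically, then back off along the tool.

jog_arm(
  targets=[
    [0,0,0,0,0,0,3.6],
    [0,0,0,0,0,0,4],
    [0,0,0,0,0,0,5],
    [0,0,0,0,0,0,6.5],
    [0,0,0,0,0,0,8.2],
    [0,0,0,0,0,0,8.2],
    [0,0,0,0,0,0,8.2],
  ],
)

```text
time: 77.42
position: [0.5797, -0.309, 0.1509]
tool_rot: [-1.271, 0.923, -0.008]
ft_force: [0.6, 1.2, -0.5]
grip_width: 0.908
```

```bash
python3 - <<'E'
from h import *
for n in ("scene","wrist"):
    st,im,d,P=snap(n,n+"28");np.savez(n+"28.npz",P=P,im=im)
print(st["grip_width"],st["ft_force"])
a=cv2.imread("pics/scene28.png");b=cv2.imread("pics/wrist28.png")
cv2.imwrite("pics/c28.png",np.hstack([cv2.resize(a[80:260,130:310],(360,360)),b[:360,80:]]))
E
python3 fit.py 28 0.582 -0.311 0.03 0.11 scene wrist
```

```text
0.9218538376362196 [ 0.58488801 -0.05871849  0.32035702]
scene axis pt [ 0.5832 -0.3108] z 0.07 tilt deg x,y [-0.1491  0.1624] n 242 rms 0.001019518629058869 lowest z [0.0304 0.0313 0.0314]
wrist axis pt [ 0.5831 -0.312 ] z 0.07 tilt deg x,y [-0.0062 -0.0274] n 6992 rms 0.00045270703034517077 lowest z [0.03 0.03 0.03]
```

View pics/c28.png

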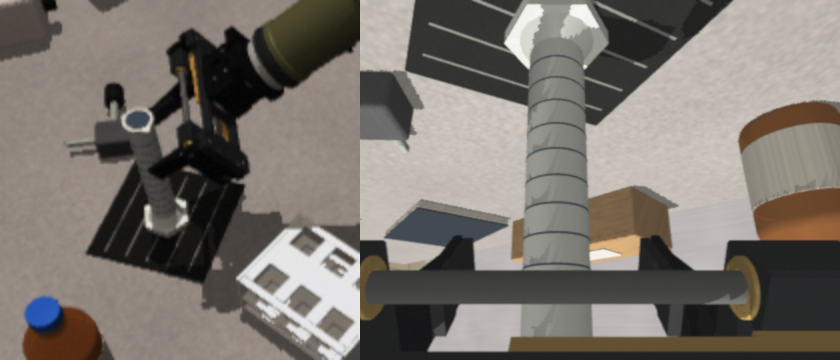

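jog_arm(
  targets=[
    [0,0,0,-0.5,-0.3,0,8.2],
    [0,0,0,-1,-0.6,0,8.2],
    [0,0,0,-1.5,-1,0,8.2],
    [0,0,0,-1.5,-1.5,0,8.2],
    [0,0,0,-1.5,-2,0,8.2],
    [0,0,0,-1.5,-2,0,8.2],
    [0,0,0,-1.5,-2,0,8.2],
    [0,0,0,-1.5,-2,0,8.2],
    [0,0,0,0,0,0,8.2],
  ],
)

```text
time: 78.65
position: [0.5636, -0.3014, 0.2982]
tool_rot: [-1.269, 0.926, -0.015]
ft_force: [-1.3, -0.8, 0.1]
grip_width: 0.94
```

```bash
python3 plan2.py -36.4 -54.3 0.580 -0.3097 0.154
python3 - <<'E'
from h import *
for n in ("scene","top"):
    st,im,d,P=snap(n,n+"29");np.savez(n+"29.npz",P=P,im=im)
E
python3 fit.py 29 0.582 -0.311 0.03 0.18 scene
```

```text
t 78.65 p [ 0.564 -0.301  0.298] f [-1.337 -0.839  0.078] grip 0.9396130413403511
q [ 0.298 -0.301 -0.013  2.233  0.793  0.404  0.605]
[[ 0.653 -0.467  0.597]
 [-0.485  0.348  0.802]
 [-0.582 -0.813  0.   ]]
turn [-0.161 -0.19   0.111]
shift cm now [ 9.862 10.671  0.302] after-turn [ 9.884 10.651  0.299]
scene axis pt [ 0.5832 -0.3108] z 0.105 tilt deg x,y [ 0.0134 -0.0552] n 508 rms 0.0009864194702696174 lowest z [0.031  0.0311 0.0315]
```

View pics/scene29.png

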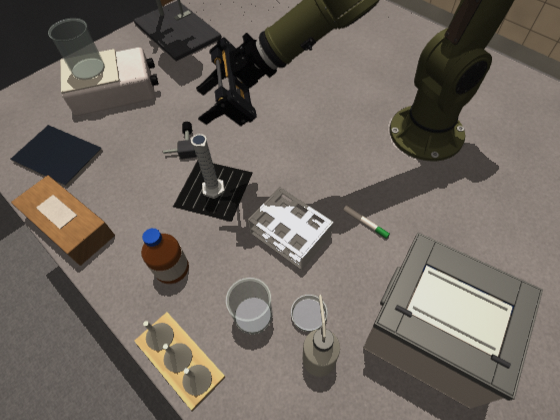

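View pics/top29.png

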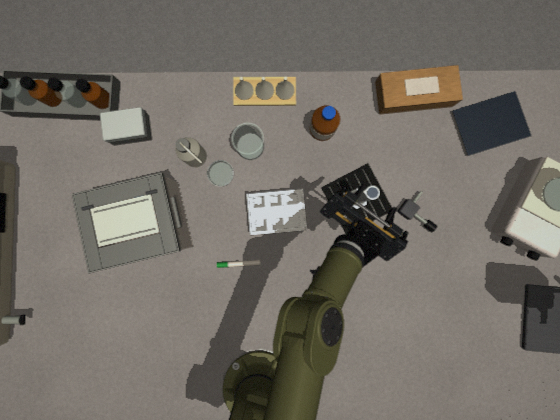

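jog_arm(
  targets=[
    [0,0,8,0,0,0,8.2],
    [0,0,8,0,0,0,8.2],
    [0,0,8,0,0,0,8.2],
    [0,0,8,0,0,0,8.2],
    [0,0,0,0,0,0,8.2],
    [0,0,0,0,0,0,8.2],
  ],
)

```text
time: 79.5
position: [0.5636, -0.2983, 0.2945]
tool_rot: [-0.977, 1.253, 0.429]
ft_force: [-0.7, -0.2, -0.1]
grip_width: 0.943
```

```bash
python3 - <<'E'
from h import *
for n in ("scene","top"):
    st,im,d,P=snap(n,n+"30");np.savez(n+"30.npz",P=P,im=im)
    X,Y,Z=P[...,0],P[...,1],P[...,2]
    D=P[...,:2]-np.array([.513,.3494]);a=D@np.array([.973,.232]);b=D@np.array([-.232,.973])
    m=(a>-.05)&(a<.05)&(abs(b)<.08)&(Z>.05);print(n,"flap z",np.nanpercentile(Z[m],[2,50,98]).round(4))
    # compare static scene with start, outside arm
    P0=np.load(n+"P.npy");dz=np.abs(P-P0).max(-1)
print(st["time"],st["joint_positions"].round(3),st["position"],st["ft_force"])
for n in ("scene","top"):
    i0=cv2.imread(f"pics/{n}0.png");i1=cv2.imread(f"pics/{n}30.png")
    d=cv2.absdiff(i0,i1);cv2.imwrite(f"pics/d{n}.png",d*2)
E
python3 fit.py 30 0.583 -0.311 0.03 0.18 scene
```

```text
scene flap z [0.1874 0.19   0.1929]
top flap z [0.1864 0.1901 0.1943]
79.55 [ 0.057 -0.034  0.328  1.754  0.122  1.046  1.281] [ 0.56327219 -0.29821209  0.29471509] [ 0.1066232   0.24241252 -0.13676135]
scene axis pt [ 0.5833 -0.3109] z 0.105 tilt deg x,y [-0.0346  0.0494] n 507 rms 0.0009457428777614032 lowest z [0.0302 0.0304 0.0304]
```

View pics/dscene.png

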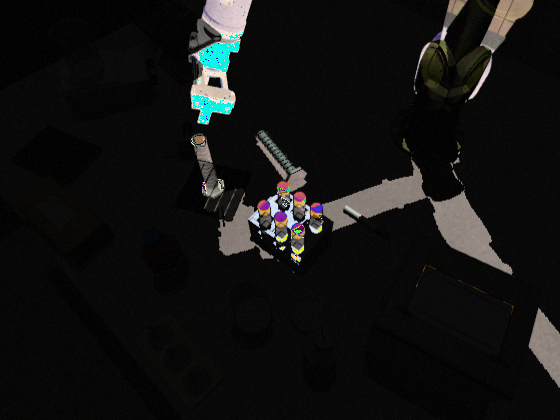

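Run:
```python
from h import *
P0=np.load("sceneP.npy");P1=np.load("scene30.npz")["P"]
for nm,P in(("0",P0),("30",P1)):
    D=P[...,:2]-np.array([.513,.3494]);a=D@np.array([.973,.232]);b=D@np.array([-.232,.973]);Z=P[...,2]
    print(nm,[round(float(np.nanmedian(Z[(a>l)&(a<l+.01)&(abs(b)<.08)&(Z>.05)])),4) for l in np.arange(-.06,.07,.01)])
a=cv2.imread("pics/scene0.png")[230:380,380:540];b=cv2.imread("pics/scene30.png")[230:380,380:540]
cv2.imwrite("pics/flap.png",cv2.resize(np.hstack([a,b]),None,fx=2.4,fy=2.4,interpolation=2))
```

```text
0 [0.19, 0.1904, 0.1902, 0.1899, 0.1899, 0.1899, 0.1899, 0.19, 0.1899, 0.1899, 0.1904, 0.1904, 0.1909]
30 [0.1901, 0.1902, 0.1901, 0.1898, 0.1899, 0.1899, 0.1898, 0.1898, 0.1898, 0.19, 0.1903, 0.1903, 0.191]
```

View pics/flap.png

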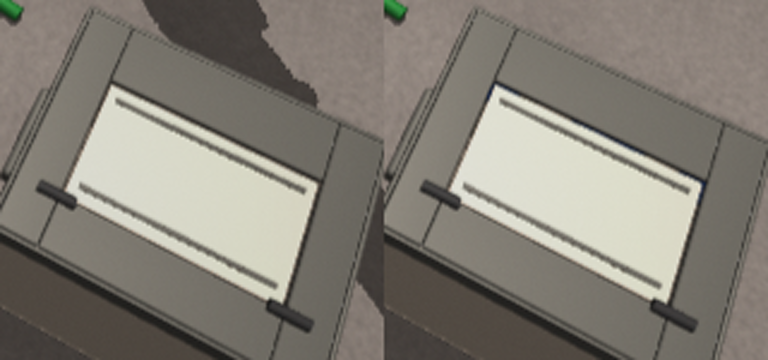

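```bash
python3 -c "
from bench import *
print(close_job())"
```

```text
the job is handed in; nothing more can be done
None
```

I pushed all six used tubes through the waste bin's flap, and the measuring cylinder now stands on the drying mat. I handed the job in at about 80 s of the 210 s allowed.

**Last checks:**
- **Tubes:** the rack is empty in the images, and no tubes lie on the bench.
- **Flap:** it is shut, level with the lid at 0.190 m, and matches its starting depth to within 1 mm. A thin blue line now shows through the gap at its free edge. I take this to be caps of binned tubes just under the lid; nothing stands above lid level.
- **Cylinder:** it stands foot down at about (0.583, -0.311), within 2 mm of the mat's centre. It is within 0.1° of vertical and did not change between looks after I let go.
- **Other objects:** comparing the main camera's first and last pictures shows only the tubes, the cylinder, the arm and shadows changed.

**What went wrong or disagreed:**
- The cylinder was knocked aside during the run, so I located it again before picking it up.
- My first grasp on it closed too high and slipped off. The cylinder did not move, and the second, lower grasp held.
- After I let go of the cylinder, joint 2 read -0.301 against its limit of -0.300 as the arm backed off. I moved it away at once. I can't tell whether that counts as passing its range.

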